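Give four mixed-up jar lids back to their own jars

ROBOT

A 6-joint arm with a two-finger parallel gripper is mounted at the origin on the work surface. World frame = base frame: x ahead of the robot, y to its left, z up, the work surface at z = 0. Lengths are in m, angles in rad, forces in N, time in s.
With the tool pointing down it reaches from about 0.225 to 0.875 m from the base axis. Payload 3.4 kg.
Tool frame: the origin (TCP) lies at the very end of the fingers, on their centre line; the grasp point (between the pads) lies 19 mm behind it; z points along the fingers, y is the direction in which the jaws open and shut (so a half turn about z gives the same grasp; the last joint's range is limited). The gripper opens to 85 mm and grips with 20 to 120 N. Pads are 22 mm wide; open, the fingers measure 114 mm over their backs; the gripper's body (76 mm by 85 mm) begins 54 mm behind the grasp point. The pads swing forward as they close: fully open they stand 13 mm farther back than shut.
Start: joints at [1.206, 0.276, 1.505, -0, 1.361, -0.121], TCP at [0.139, 0.558, 0.231] pointing down, gripper open.
Joint ranges: [-2.89, 2.89], [-0.75, 2.08], [0.22, 2.7], [-1.18, 4.32], [0.11, 2.71], [-2.7, 2.7]. Speed limits (rad/s): [2.57, 2.57, 3.14, 3.14, 3.14, 3.14].

INTERFACE

Orientations are given as a unit quaternion [w, x, y, z].
In Python, from bench import bot, capture, ticket gives the robot as it stands. The module is installed in compiled form; this text tells all that it offers.
- The arm moves only by the tool servo_tool, never from a script. Its argument "moves" is a list of rows, each an object of numbers: "tx", "ty", "tz": the shift along the tool's x, y, z in mm; "ax", "ay", "az": the turn, a rotation vector about the tool's x, y, z in rad; "hand": the finger opening in mm, from 0 to 85.4. A call has exactly 5 rows; each row is the pose to reach, as a shift and turn from the pose commanded when the call began, along the tool's axes at that moment; what a row does not reach only later rows make up. A row lasts 1/12 s, in which the tool goes at most 41.7 mm and 7.16 degrees, less where a joint would pass 70% of its speed; a pose out of reach is approached as far as the arm can. A call with a gripper value outside its range is refused whole. The fingers move at their own pace and stop on an object; "grip_force" is the grip in N (left out, the last holds). Time passes only in rows, so rows that repeat a pose let the fingers close, or fill a call up. It gives the time, the measured TCP pose, the force and the opening at its end, in the units of the state.
- bot.observe(): the state, without advancing time (a new reading comes with each control period).
- capture(name): name is "side" or "top" or "wrist"; returns a dict with "frame" (420x560x3 uint8, red, green, blue), "intrinsics" (3x3 intrinsics, pixels), "k1" (the pictures are not rectified: a ray, as slopes to the right and down, at radius r is drawn at 1 + k1 r^2 times it, then the intrinsics apply), "origin" and "orientation" of the camera in the world; the wrist camera has in their place "hand_eye" (4x4, takes a point from camera to tool coordinates, whose origin is the TCP and whose axes are the flange's). Camera axes: x right, y up, looking along -z (the intrinsics and any distortion apply to the point x, -y, -z); pixel columns grow to the right and rows downward; lengths in m; the calibration is good to about 2 mm. A picture is of the moment at which its call begins: read the wrist's pose just before it. There is no depth.
- ticket.hand_in(): hands the job in, once; it reports no verdict.
The state is a dict: "time_s": time; "joint_pos": joint angles; "joint_vel": joint speeds; "joint_efforts": joint torques, N m; "position": TCP position; "tool_rot": TCP orientation; "wrist_force": force on the tool from outside, world axes, zero at the start; "ft_torque": the same for the moment, N m; "gripper_width": finger opening in m.
Only numpy, scipy, OpenCV 4.12 (cv2) and the standard library are available. Lean on these libraries where they do the work, as an engineer would, in place of code of your own. Each camera call takes 0.05 s, during which the arm holds its last target.

TASK

The lids of these four jars got mixed up, and each jar must go into the kiln with its own: put every lid on the jar of the same outline (round, square, three-cornered, oblong), seated flat in the mouth. The empty plaster bat is free for laying a lid down on the way; set the brittle lids down gently, never dropping one, and leave the jars standing where they are.

Things in the scene. Friction and masses are not known exactly. Their poses are not given: they have to be found in the camera images.
- jar_round: Jar, from above round, 104 mm across; dark grey with buff foot and rim, loose on the bench, about 0.5 kg. Origin: centre of its underside, z up. All four jars: flat shoulder 68 mm up, in its middle a round collar 72 mm across with its rim 80 mm up, mouth 60 mm across. The shoulder shows round most of the lid on it.
- jar_square: Jar, from above square, 96 x 96 mm, corners rounded; dark grey with buff foot and rim, loose on the bench, about 0.5 kg. Origin: centre of its underside, z up. Height, collar and mouth as jar_round.
- jar_three: Jar, from above three-cornered (a triangle with well-rounded corners), 46 mm from centre to side, 72 mm to a corner; one corner towards its +x; dark grey with buff foot and rim, loose on the bench, about 0.5 kg. Origin: centre of its underside, z up. Height, collar and mouth as jar_round.
- jar_long: Jar, from above oblong with half-round ends, 132 mm along its x, 92 mm across; dark grey with buff foot and rim, loose on the bench, about 0.5 kg. Origin: centre of its underside, z up. Height, collar and mouth as jar_round.
- lid_round: Buff clay lid, from above round, 82 mm across; belongs on jar_round, starts on another jar. About 0.13 kg. Origin: centre of its underside, z up. Upwards, on all four lids: round tapered plug 0-10 mm (44 to 52 mm across), flat plate 10-18 mm, round knob to 48 mm (26 mm across from 31 to 45 mm up, 21 mm waist below).
- lid_square: Buff clay lid, from above square, 76 x 76 mm, corners rounded; belongs on jar_square, starts on another jar. About 0.13 kg. Origin: centre of its underside, z up. Knob, plate and plug as lid_round. Any lid fits any jar mouth with about 4 mm of play each way, turned as you like; seated, the plate lies flat on the rim, its origin 70 mm above the jar's.
- lid_three: Buff clay lid, from above three-cornered (a triangle with rounded corners), 37 mm from centre to side, 60 mm to a corner; belongs on jar_three, starts on another jar. About 0.13 kg. Origin: centre of its underside, z up. Knob, plate, plug and seat as lid_round and lid_square.
- lid_long: Buff clay lid, from above oblong with half-round ends, 108 x 74 mm; belongs on jar_long, starts on another jar. About 0.13 kg. Origin: centre of its underside, z up. Knob, plate, plug and seat as lid_round and lid_square.
- bat: Empty plaster bat: off-white disc, 110 mm across, 12 mm thick, fixed to the bench; a free place where a lid can stand on its plug meanwhile. Origin: centre of its underside. Around it and between the jars lie only things lower than the jars (kiln stilt, brush, loop tool, carved tile, yellow bowl 68 mm high).
Mind the look-alikes: they are no part of the job. Leave any pink look-alike of the jar_long alone.

How it is judged:
By the outcome, as a careful person would: the job done as asked, in the order asked, and still so for the second after the job is handed in, with the robot touching nothing.
It also fails if it takes over 122 s, if anything falls off the work surface, if the arm or the gripper's body presses on something with over 40 N, if the wrist force passes 120 N, or if a joint passes its speed limit or range.

## Working session

There is one attempt and no reset: what is moved stays moved. The work goes in short steps, Python scripts to look and compute and a tool call to move; the robot and the scene stay as the last step left them, time stands still between calls to the robot, and variables do not carry over. Pictures are saved under pics/ and viewed, and the job is handed in when it is done.

Besides the shell and the picture viewer there is one more tool, called after "Emit:" as name(argument=value, ...), one argument or row to a line, values as JSON. servo_tool: Moves the arm, as the interface text tells. Its arguments: {"type":"object","properties":{"moves":{"type":"array"},"grip_force":{"type":"number"}},"required":["moves"]}

```bash
mkdir -p pics; ls; cat > h.py <<'E'
import numpy as np, cv2
from scipy.spatial.transform import Rotation as R
from bench import bot, capture, ticket
def q2m(q): return R.from_quat([q[1],q[2],q[3],q[0]]).as_matrix()
def cam(c, st=None):
    if 'hand_eye' in c:
        H=np.array(c['hand_eye']); T=np.eye(4); T[:3,:3]=q2m(st['tool_rot']); T[:3,3]=st['position']
        M=T@H; return M[:3,3],M[:3,:3]
    o=np.array(c['orientation'])
    return np.array(c['origin']), (q2m(o) if o.size==4 else o)
def ray(c,u,v,st=None):
    K=np.array(c['intrinsics']); k=float(c['k1'])
    d=np.array([k,0,0,0.]);
    p=cv2.undistortPoints(np.array([[[u,v]]],float),K,d,None,None)[0,0] if k else [(u-K[0,2])/K[0,0],(v-K[1,2])/K[1,1]]
    o,M=cam(c,st); return o, M@np.array([p[0],-p[1],-1.])
def onz(c,u,v,z,st=None):
    o,d=ray(c,u,v,st); return o+d*(z-o[2])/d[2]
def proj(c,P,st=None):
    o,M=cam(c,st); p=M.T@(np.array(P)-o); x,y=p[0]/-p[2],-p[1]/-p[2]
    f=1+float(c['k1'])*(x*x+y*y); K=np.array(c['intrinsics'])
    return K[0,0]*x*f+K[0,2],K[1,1]*y*f+K[1,2]
def save(c,n): cv2.imwrite('pics/'+n,c['frame'][:,:,::-1])
E
python3 - <<'E'
from h import *
st=bot.observe(); print(st)
import pickle
for n in('top','side','wrist'):
    c=capture(n); save(c,n+'0.png'); pickle.dump((c,st),open(n+'0.pkl','wb'))
    print(n,{k:v for k,v in c.items() if k!='frame'})
E
```

```text
pics
{'time_s': 0.0, 'joint_pos': array([ 1.20599326e+00,  2.76588600e-01,  1.50614822e+00,  1.90022855e-06,
        1.36068302e+00, -1.21003205e-01]), 'joint_vel': array([-0.0011909 , -0.00033322,  0.001339  , -0.00089769, -0.00135094,
       -0.00087185]), 'joint_efforts': array([ 8.47640531e-04, -4.16773546e+01, -2.45809579e+01, -5.57784142e-05,
        1.11370784e-02, -8.80442940e-06]), 'position': array([0.13861592, 0.55749488, 0.23043734]), 'tool_rot': array([-2.20640351e-04,  1.21598404e-01,  9.92578961e-01, -8.86549064e-04]), 'wrist_force': array([ 0.79248369,  0.26406297, -0.26324696]), 'ft_torque': array([-0.03084763,  0.00603746, -0.01195835]), 'gripper_width': 0.08522766178449598}
top {'intrinsics': array([[391.25963616,   0.        , 283.80347159],
       [  0.        , 391.25963616, 217.13703899],
       [  0.        ,   0.        ,   1.        ]]), 'k1': -0.07215503271518867, 'origin': array([0.3855487 , 0.00539046, 1.01415295]), 'orientation': array([-0.70008042, -0.02587804,  0.04229134,  0.71234064])}
side {'intrinsics': array([[414.19155456,   0.        , 274.18312445],
       [  0.        , 414.19155456, 209.90207286],
       [  0.        ,   0.        ,   1.        ]]), 'k1': -0.08609534629203125, 'origin': array([ 0.3366716 , -0.8983878 ,  0.63337537]), 'orientation': array([ 0.87239623,  0.48477227, -0.03505196, -0.05188483])}
wrist {'intrinsics': array([[313.64920451,   0.        , 278.61339387],
       [  0.        , 313.64920451, 214.13679598],
       [  0.        ,   0.        ,   1.        ]]), 'k1': 0.004023259407572807, 'hand_eye': array([[-4.81627947e-04,  9.65714802e-01,  2.59604870e-01,
         6.57144979e-02],
       [ 9.99999414e-01,  2.13294246e-04,  1.06179154e-03,
        -6.40735856e-04],
       [ 9.70015580e-04,  2.59605229e-01, -9.65714339e-01,
        -1.42353611e-01],
       [ 0.00000000e+00,  0.00000000e+00,  0.00000000e+00,
         1.00000000e+00]])}
```

View pics/top0.png

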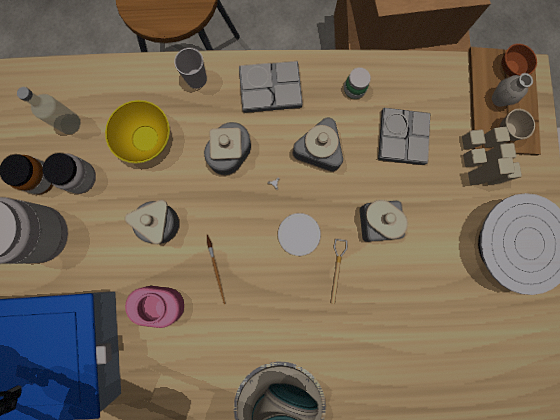

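View pics/side0.png

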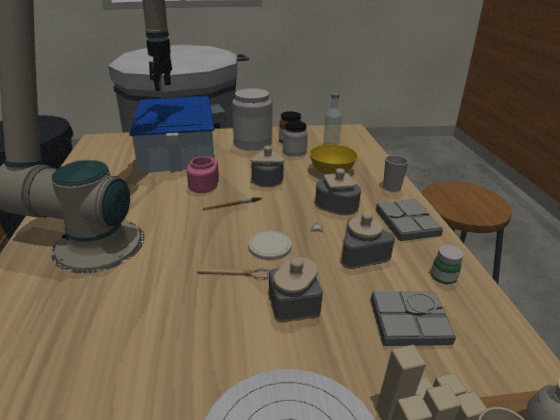

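View pics/wrist0.png

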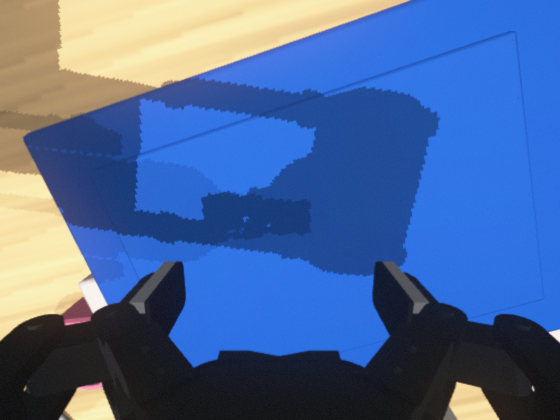

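```bash
python3 - <<'E'
from h import *
im=cv2.imread('pics/top0.png')
b=[cv2.resize(im[y-40:y+40,x-40:x+40],(400,300) if 0 else (300,300),interpolation=cv2.INTER_CUBIC) for x,y in((227,148),(318,145),(155,220),(385,220))]
cv2.imwrite('pics/crops.png',np.vstack([np.hstack(b[:2]),np.hstack(b[2:])]))
import pickle
c,_=pickle.load(open('top0.pkl','rb'))
for n,u,v in(('A',224,142),('B',323,140),('C',147,220),('D',387,218)):print(n,onz(c,u,v,.118))
print(onz(c,299,235,.012),onz(c,154,306,.08))
E
```

```text
A [0.65156051 0.12090932 0.118     ]
B [ 0.6534831  -0.11215066  0.118     ]
C [0.47058429 0.29894053 0.118     ]
D [ 0.4661532  -0.25635237  0.118     ]
[ 0.43564388 -0.05694153  0.012     ] [0.27024236 0.29284137 0.08      ]
```

View pics/crops.png

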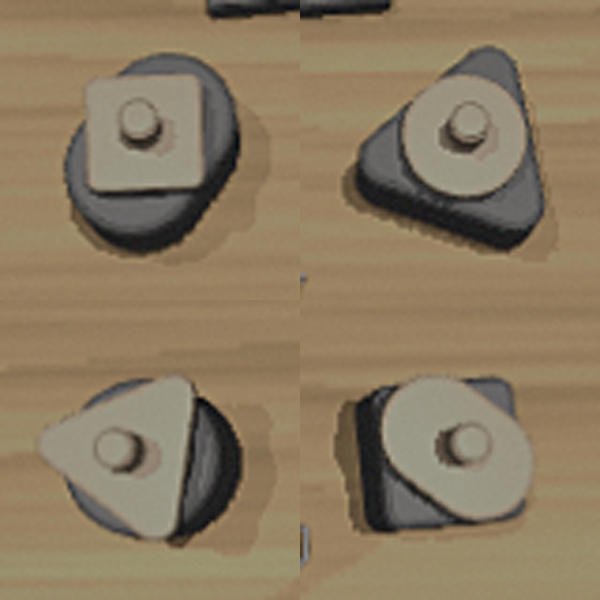

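A (227,148) is jar_long with the square lid. B (318,145) is jar_three with the round lid. C (155,220) is jar_round with the three-cornered lid. D (385,220) is jar_square with the oblong lid. The bat is at (299,235). The look-alike is the pink oblong jar at (154,306), which stays untouched. The yellow bowl (139,131) and the carved tiles (270,86) and (404,135) are also not part of the job.

The crops confirm these choices. They make two swaps through the bat. I'll fly towards A first.

Emit:
servo_tool(
  moves=[
    {"tx": -37,"ty": -18,"tz": 0,"az": -0.05},
    {"tx": -74,"ty": -36,"tz": 0,"az": -0.1},
    {"tx": -111,"ty": -54,"tz": 0,"az": -0.15},
    {"tx": -148,"ty": -72,"tz": 0,"az": -0.2},
    {"tx": -185,"ty": -90,"tz": 0,"az": -0.244},
  ],
  grip_force=40,
)

```text
schema error: expected keys tx, ty, tz, ax, ay, az, hand
```

```bash
cat >> h.py <<'E'
def go(P,st=None):
    st=st or bot.observe(); M=q2m(st['tool_rot']); d=1000*M.T@(np.array(P)-st['position'])
    print('t',round(st['time_s'],2),'pos',np.round(st['position'],4),'yaw-ax',np.round(M[:,1],4),'toolx',np.round(M[:,0],3),'d(tool mm)',np.round(d,1),'w',round(st['gripper_width']*1000,1),'F',np.round(st['wrist_force'],1))
E
python3 -c "
from h import *
go([.645,.121,.23])"
```

```text
t 0.15 pos [0.1387 0.5576 0.2307] yaw-ax [ 0.2414  0.9704 -0.0014] toolx [-0.97   0.241  0.   ] d(tool mm) [-596.8 -301.5    1. ] w 85.3 F [-0.8  0.1  0.1]
```

Emit:
servo_tool(
  moves=[
    {"tx": -37,"ty": -18,"tz": 0,"ax": 0,"ay": 0,"az": -0.05,"hand": 60},
    {"tx": -74,"ty": -36,"tz": 0,"ax": 0,"ay": 0,"az": -0.1,"hand": 60},
    {"tx": -111,"ty": -54,"tz": 0,"ax": 0,"ay": 0,"az": -0.15,"hand": 60},
    {"tx": -148,"ty": -72,"tz": 0,"ax": 0,"ay": 0,"az": -0.2,"hand": 60},
    {"tx": -185,"ty": -90,"tz": 0,"ax": 0,"ay": 0,"az": -0.244,"hand": 60},
  ],
  grip_force=40,
)

```text
time_s: 0.57
position: [0.2974, 0.4246, 0.2311]
tool_rot: [-0.0, -0.002, 1.0, -0.0]
wrist_force: [0.3, 0.6, -0.1]
gripper_width: 0.0597
```

```bash
python3 -c "
from h import *
go([.645,.121,.20])"
```

```text
t 0.57 pos [0.2974 0.4246 0.2311] yaw-ax [-3.4e-03  1.0e+00 -2.0e-04] toolx [-1.    -0.003  0.   ] d(tool mm) [-346.5 -304.8   31.1] w 59.7 F [ 0.3  0.6 -0.1]
```

Emit:
servo_tool(
  moves=[
    {"tx": -31,"ty": -27,"tz": 0,"ax": 0,"ay": 0,"az": 0,"hand": 60},
    {"tx": -62,"ty": -54,"tz": 0,"ax": 0,"ay": 0,"az": 0,"hand": 60},
    {"tx": -93,"ty": -81,"tz": 0,"ax": 0,"ay": 0,"az": 0,"hand": 60},
    {"tx": -124,"ty": -108,"tz": 0,"ax": 0,"ay": 0,"az": 0,"hand": 60},
    {"tx": -155,"ty": -135,"tz": 0,"ax": 0,"ay": 0,"az": 0,"hand": 60},
  ],
)

```text
time_s: 0.98
position: [0.4527, 0.2894, 0.2312]
tool_rot: [-0.0, -0.0, 1.0, 0.0]
wrist_force: [0.3, 0.4, -0.1]
gripper_width: 0.0599
```

Emit:
servo_tool(
  moves=[
    {"tx": -31,"ty": -27,"tz": 0,"ax": 0,"ay": 0,"az": 0,"hand": 60},
    {"tx": -62,"ty": -54,"tz": 0,"ax": 0,"ay": 0,"az": 0,"hand": 60},
    {"tx": -93,"ty": -81,"tz": 0,"ax": 0,"ay": 0,"az": 0,"hand": 60},
    {"tx": -124,"ty": -108,"tz": 5,"ax": 0,"ay": 0,"az": 0,"hand": 60},
    {"tx": -155,"ty": -135,"tz": 10,"ax": 0,"ay": 0,"az": 0,"hand": 60},
  ],
)

```text
time_s: 1.4
position: [0.608, 0.1545, 0.2212]
tool_rot: [0.0, 0.0, 1.0, 0.0]
wrist_force: [1.1, 0.9, -0.1]
gripper_width: 0.0597
```

Emit:
servo_tool(
  moves=[
    {"tx": -18,"ty": -17,"tz": 8,"ax": 0,"ay": 0,"az": 0,"hand": 60},
    {"tx": -36,"ty": -34,"tz": 20,"ax": 0,"ay": 0,"az": 0,"hand": 60},
    {"tx": -36,"ty": -34,"tz": 20,"ax": 0,"ay": 0,"az": 0,"hand": 60},
    {"tx": -36,"ty": -34,"tz": 20,"ax": 0,"ay": 0,"az": 0,"hand": 60},
    {"tx": -36,"ty": -34,"tz": 20,"ax": 0,"ay": 0,"az": 0,"hand": 60},
  ],
)

```text
time_s: 1.82
position: [0.6421, 0.1225, 0.201]
tool_rot: [-0.001, 0.0, 1.0, 0.0]
wrist_force: [0.1, -0.5, 0.2]
gripper_width: 0.0601
```

```bash
cat >> h.py <<'E'
import pickle
def wshot(n):
    st=bot.observe(); c=capture('wrist'); save(c,n+'.png'); pickle.dump((c,st),open(n+'.pkl','wb')); return c,st
def load(n): return pickle.load(open(n+'.pkl','rb'))
E
python3 -c "
from h import *
go([.645,.121,.20]); c,st=wshot('w1'); print(onz(c,278,214,.118,st))"
```

```text
t 1.82 pos [0.6421 0.1225 0.201 ] yaw-ax [0.e+00 1.e+00 7.e-04] toolx [-1.     0.     0.001] d(tool mm) [-2.9 -1.5  1. ] w 60.1 F [ 0.1 -0.5  0.2]
[0.63649108 0.12122672 0.118     ]
```

View pics/w1.png

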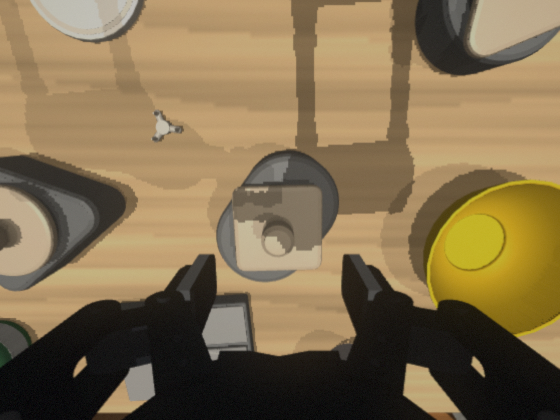

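```bash
python3 -c "
from h import *
c,st=load('w1'); im=cv2.imread('pics/w1.png')
cv2.imwrite('pics/w1c.png',cv2.resize(im[140:290,200:360],None,fx=4,fy=4,interpolation=cv2.INTER_CUBIC))
for z in(.118,.115,.101): print(z,onz(c,279,240,z,st))
# plate corners
for u,v in((233,186),(323,183),(236,271),(323,269)): print(onz(c,u,v,.088,st))
"
```

```text
0.118 [0.6569613  0.12196716 0.118     ]
0.115 [0.65803337 0.12196968 0.115     ]
0.101 [0.66303636 0.12198145 0.101     ]
[0.62061746 0.08413179 0.088     ]
[0.61815991 0.15812959 0.088     ]
[0.69672304 0.08390039 0.088     ]
[0.69482703 0.16088754 0.088     ]
```

View pics/w1c.png

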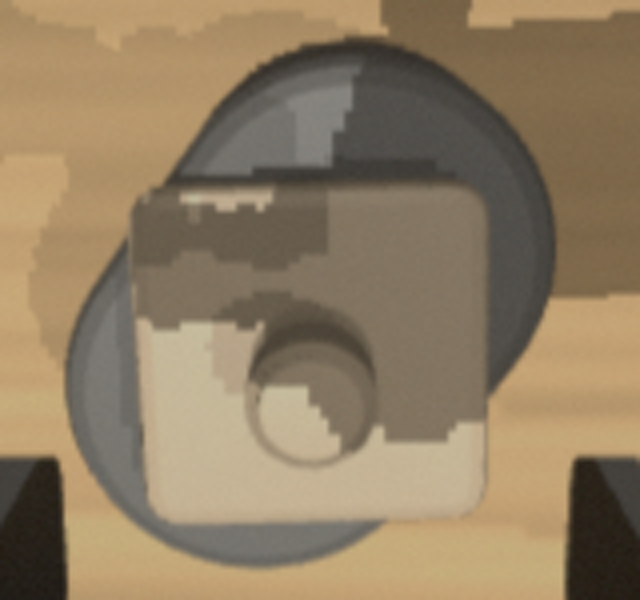

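Emit:
servo_tool(
  moves=[
    {"tx": -16,"ty": -1,"tz": 30,"ax": 0,"ay": 0,"az": 0,"hand": 60},
    {"tx": -16,"ty": -1,"tz": 60,"ax": 0,"ay": 0,"az": 0,"hand": 60},
    {"tx": -16,"ty": -1,"tz": 85,"ax": 0,"ay": 0,"az": 0,"hand": 60},
    {"tx": -16,"ty": -1,"tz": 100,"ax": 0,"ay": 0,"az": 0,"hand": 60},
    {"tx": -16,"ty": -1,"tz": 108,"ax": 0,"ay": 0,"az": 0,"hand": 60},
  ],
)

```text
time_s: 2.28
position: [0.6565, 0.1224, 0.0915]
tool_rot: [-0.002, -0.001, 1.0, 0.0]
wrist_force: [-1.2, -0.1, -0.0]
gripper_width: 0.0599
```

Emit:
servo_tool(
  moves=[
    {"tx": 0,"ty": 0,"tz": 0,"ax": 0,"ay": 0,"az": 0,"hand": 38},
    {"tx": 0,"ty": 0,"tz": 0,"ax": 0,"ay": 0,"az": 0,"hand": 30},
    {"tx": 0,"ty": 0,"tz": 0,"ax": 0,"ay": 0,"az": 0,"hand": 20},
    {"tx": 0,"ty": 0,"tz": 0,"ax": 0,"ay": 0,"az": 0,"hand": 20},
    {"tx": 0,"ty": 0,"tz": 0,"ax": 0,"ay": 0,"az": 0,"hand": 20},
  ],
)

```text
time_s: 2.7
position: [0.6598, 0.1216, 0.0954]
tool_rot: [0.002, -0.0, 1.0, 0.0]
wrist_force: [-0.4, 1.4, 4.8]
gripper_width: 0.0247
```

```bash
python3 -c "
from h import *
go([.658,.1215,.092]); wshot('w2')"
```

```text
t 2.7 pos [0.6598 0.1216 0.0954] yaw-ax [-3.e-04  1.e+00  9.e-04] toolx [-1.    -0.    -0.004] d(tool mm) [ 1.8 -0.1  3.4] w 24.7 F [-0.4  1.4  4.8]
```

View pics/w2.png

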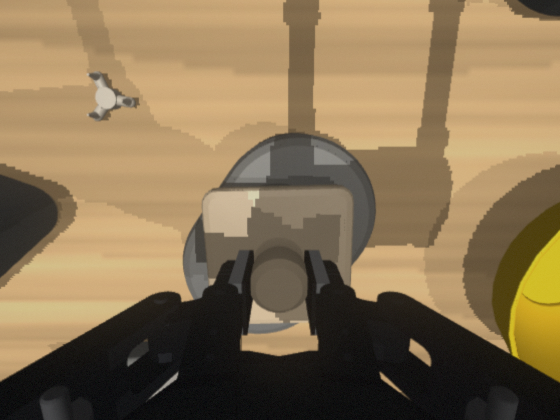

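Emit:
servo_tool(
  moves=[
    {"tx": 0,"ty": 0,"tz": -3,"ax": 0,"ay": 0,"az": 0,"hand": 20},
    {"tx": 0,"ty": 0,"tz": -8,"ax": 0,"ay": 0,"az": 0,"hand": 20},
    {"tx": 0,"ty": 0,"tz": -18,"ax": 0,"ay": 0,"az": 0,"hand": 20},
    {"tx": 0,"ty": 0,"tz": -28,"ax": 0,"ay": 0,"az": 0,"hand": 20},
    {"tx": 0,"ty": 0,"tz": -38,"ax": 0,"ay": 0,"az": 0,"hand": 20},
  ],
)

```text
time_s: 3.17
position: [0.6588, 0.121, 0.1323]
tool_rot: [0.0, -0.0, 1.0, -0.0]
wrist_force: [-1.0, 0.2, -0.6]
gripper_width: 0.0244
```

```bash
python3 -c "
from h import *
go([.4356,-.0569,.13]); go([.4356,-.0569,.13]);c,st=wshot('w3');c=capture('side');save(c,'s3.png');go([.4356,-.0569,.13])"
```

```text
t 3.17 pos [0.6588 0.121  0.1323] yaw-ax [-0.  1. -0.] toolx [-1. -0. -0.] d(tool mm) [ 223.2 -177.9    2.3] w 24.4 F [-1.   0.2 -0.6]
t 3.17 pos [0.6588 0.121  0.1323] yaw-ax [-0.  1. -0.] toolx [-1. -0. -0.] d(tool mm) [ 223.2 -177.9    2.3] w 24.4 F [-1.   0.2 -0.6]
t 3.27 pos [0.6604 0.1212 0.1341] yaw-ax [-2.e-04  1.e+00  5.e-04] toolx [-1.    -0.    -0.005] d(tool mm) [ 224.8 -178.1    2.9] w 24.4 F [ 0.4  1.  -1.1]
```

View pics/w3.png

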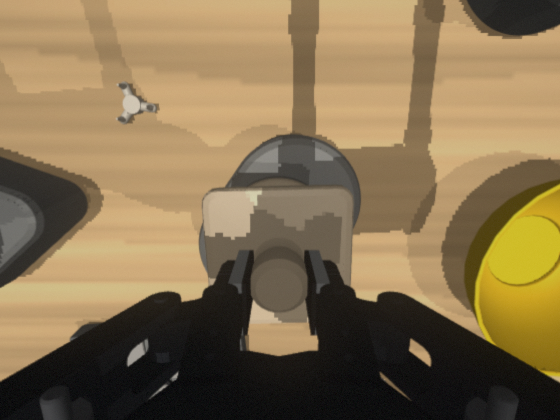

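View pics/s3.png

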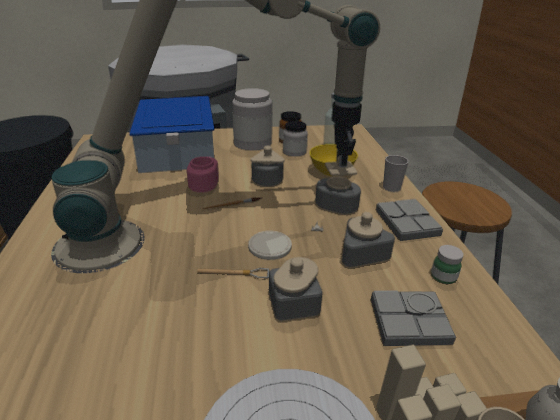

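Emit:
servo_tool(
  moves=[
    {"tx": 15,"ty": -12,"tz": -3,"ax": 0,"ay": 0,"az": 0,"hand": 20},
    {"tx": 42,"ty": -33,"tz": -3,"ax": 0,"ay": 0,"az": 0,"hand": 20},
    {"tx": 69,"ty": -55,"tz": -3,"ax": 0,"ay": 0,"az": 0,"hand": 20},
    {"tx": 96,"ty": -77,"tz": -3,"ax": 0,"ay": 0,"az": 0,"hand": 20},
    {"tx": 123,"ty": -98,"tz": 0,"ax": 0,"ay": 0,"az": 0,"hand": 20},
  ],
)

```text
time_s: 3.68
position: [0.5347, 0.0223, 0.1317]
tool_rot: [0.001, -0.0, 1.0, -0.0]
wrist_force: [0.3, -0.4, -0.8]
gripper_width: 0.0247
```

Emit:
servo_tool(
  moves=[
    {"tx": 27,"ty": -22,"tz": 5,"ax": 0,"ay": 0,"az": 0,"hand": 20},
    {"tx": 54,"ty": -43,"tz": 15,"ax": 0,"ay": 0,"az": 0,"hand": 20},
    {"tx": 81,"ty": -64,"tz": 25,"ax": 0,"ay": 0,"az": 0,"hand": 20},
    {"tx": 100,"ty": -79,"tz": 35,"ax": 0,"ay": 0,"az": 0,"hand": 20},
    {"tx": 100,"ty": -79,"tz": 45,"ax": 0,"ay": 0,"az": 0,"hand": 20},
  ],
)

```text
time_s: 4.1
position: [0.4307, -0.0573, 0.0858]
tool_rot: [-0.002, 0.001, 1.0, -0.0]
wrist_force: [-0.7, 0.2, -1.8]
gripper_width: 0.0248
```

```bash
python3 -c "
from h import *
c,_=load('top0'); go([.4356,-.0569,.038]);c=capture('top');save(c,'t4.png');pickle.dump((c,None),open('t4.pkl','wb'));go([.4356,-.0569,.038])
c,st=load('w3'); print('held knob centre in tool:',1000*(q2m(st['tool_rot']).T@(onz(c,278,285,st['position'][2]+.025,st)-st['position'])))"
```

```text
t 4.1 pos [ 0.4307 -0.0573  0.0858] yaw-ax [ 2.e-03  1.e+00 -4.e-04] toolx [-1.     0.002  0.004] d(tool mm) [-5.1  0.4 47.8] w 24.8 F [-0.7  0.2 -1.8]
t 4.15 pos [ 0.432  -0.0565  0.0845] yaw-ax [0.0026 1.     0.001 ] toolx [-1.     0.003  0.004] d(tool mm) [-3.8 -0.5 46.5] w 24.5 F [ 0.2  0.2 -3.3]
held knob centre in tool: [  4.0908893   -0.97852368 -25.000783  ]
```

View pics/t4.png

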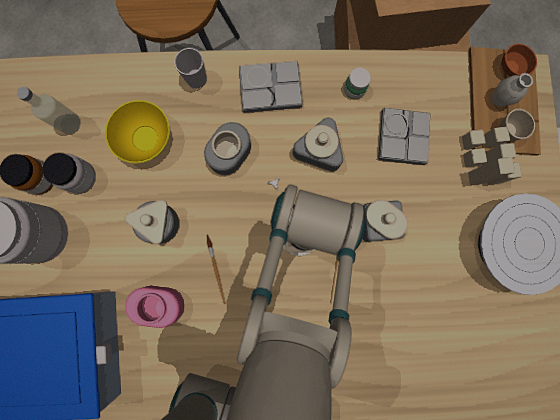

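Emit:
servo_tool(
  moves=[
    {"tx": 0,"ty": 0,"tz": 10,"ax": 0,"ay": 0,"az": 0,"hand": 20},
    {"tx": 0,"ty": 0,"tz": 20,"ax": 0,"ay": 0,"az": 0,"hand": 20},
    {"tx": 0,"ty": 0,"tz": 30,"ax": 0,"ay": 0,"az": 0,"hand": 20},
    {"tx": 0,"ty": 0,"tz": 37,"ax": 0,"ay": 0,"az": 0,"hand": 20},
    {"tx": 0,"ty": 0,"tz": 41,"ax": 0,"ay": 0,"az": 0,"hand": 20},
  ],
)

```text
time_s: 4.57
position: [0.436, -0.0557, 0.0448]
tool_rot: [-0.0, -0.0, 1.0, 0.0]
wrist_force: [0.7, 0.0, -0.9]
gripper_width: 0.0245
```

Emit:
servo_tool(
  moves=[
    {"tx": 0,"ty": 0,"tz": 1,"ax": 0,"ay": 0,"az": 0,"hand": 20},
    {"tx": 0,"ty": 0,"tz": 2,"ax": 0,"ay": 0,"az": 0,"hand": 20},
    {"tx": 0,"ty": 0,"tz": 3,"ax": 0,"ay": 0,"az": 0,"hand": 20},
    {"tx": 0,"ty": 0,"tz": 4,"ax": 0,"ay": 0,"az": 0,"hand": 20},
    {"tx": 0,"ty": 0,"tz": 4,"ax": 0,"ay": 0,"az": 0,"hand": 20},
  ],
)

```text
time_s: 4.98
position: [0.4359, -0.0559, 0.0414]
tool_rot: [0.0, -0.0, 1.0, -0.0]
wrist_force: [0.8, -0.9, -1.6]
gripper_width: 0.0243
```

```bash
python3 -c "
from h import *
go([.4356,-.0569,.035]);wshot('w5');go([.4356,-.0569,.035])
im=cv2.imread('pics/t4.png');cv2.imwrite('pics/t4c.png',cv2.resize(im[118:178,195:260],None,fx=9,fy=9,interpolation=cv2.INTER_CUBIC))"
```

```text
t 4.98 pos [ 0.4359 -0.0559  0.0414] yaw-ax [-3.e-04  1.e+00 -0.e+00] toolx [-1. -0. -0.] d(tool mm) [ 0.3 -1.   6.4] w 24.3 F [ 0.8 -0.9 -1.6]
t 5.03 pos [ 0.4359 -0.056   0.0415] yaw-ax [-2.e-04  1.e+00 -0.e+00] toolx [-1. -0. -0.] d(tool mm) [ 0.3 -0.9  6.5] w 24.6 F [-0.6 -0.3 -1.1]
```

View pics/w5.png

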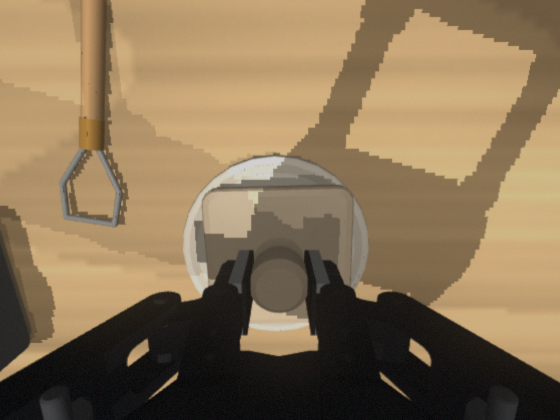

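View pics/t4c.png

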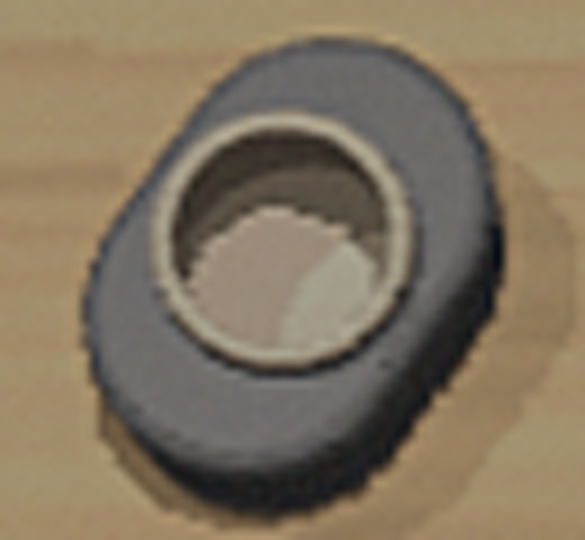

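Emit:
servo_tool(
  moves=[
    {"tx": 0,"ty": 0,"tz": 1,"ax": 0,"ay": 0,"az": 0,"hand": 20},
    {"tx": 0,"ty": 0,"tz": 2,"ax": 0,"ay": 0,"az": 0,"hand": 20},
    {"tx": 0,"ty": 0,"tz": 3,"ax": 0,"ay": 0,"az": 0,"hand": 20},
    {"tx": 0,"ty": 0,"tz": 4,"ax": 0,"ay": 0,"az": 0,"hand": 20},
    {"tx": 0,"ty": 0,"tz": 4,"ax": 0,"ay": 0,"az": 0,"hand": 20},
  ],
)

```text
time_s: 5.45
position: [0.4357, -0.0559, 0.0374]
tool_rot: [-0.0, -0.0, 1.0, 0.0]
wrist_force: [-1.2, 0.2, 0.8]
gripper_width: 0.0241
```

```bash
python3 -c "
from h import *
go([.4356,-.0569,.035]);c,_=load('t4');print(onz(c,225.8,144.2,.08))"
```

```text
t 5.45 pos [ 0.4357 -0.0559  0.0374] yaw-ax [-2.e-04  1.e+00  1.e-04] toolx [-1. -0.  0.] d(tool mm) [ 0.1 -1.   2.4] w 24.1 F [-1.2  0.2  0.8]
[0.65723082 0.121403   0.08      ]
```

Emit:
servo_tool(
  moves=[
    {"tx": 0,"ty": 0,"tz": 0.5,"ax": 0,"ay": 0,"az": 0,"hand": 20},
    {"tx": 0,"ty": 0,"tz": 1,"ax": 0,"ay": 0,"az": 0,"hand": 20},
    {"tx": 0,"ty": 0,"tz": 1,"ax": 0,"ay": 0,"az": 0,"hand": 20},
    {"tx": 0,"ty": 0,"tz": 1,"ax": 0,"ay": 0,"az": 0,"hand": 20},
    {"tx": 0,"ty": 0,"tz": 1,"ax": 0,"ay": 0,"az": 0,"hand": 20},
  ],
)

```text
time_s: 5.87
position: [0.4357, -0.056, 0.0373]
tool_rot: [0.0, -0.0, 1.0, -0.0]
wrist_force: [-3.0, 0.3, 10.8]
gripper_width: 0.0246
```

Emit:
servo_tool(
  moves=[
    {"tx": 0,"ty": 0,"tz": 0,"ax": 0,"ay": 0,"az": 0,"hand": 26},
    {"tx": 0,"ty": 0,"tz": 0,"ax": 0,"ay": 0,"az": 0,"hand": 32},
    {"tx": 0,"ty": 0,"tz": 0,"ax": 0,"ay": 0,"az": 0,"hand": 45},
    {"tx": 0,"ty": 0,"tz": 0,"ax": 0,"ay": 0,"az": 0,"hand": 60},
    {"tx": 0,"ty": 0,"tz": 0,"ax": 0,"ay": 0,"az": 0,"hand": 60},
  ],
)

```text
time_s: 6.28
position: [0.4358, -0.0559, 0.0361]
tool_rot: [-0.0, -0.0, 1.0, 0.0]
wrist_force: [1.1, -0.3, 0.3]
gripper_width: 0.0604
```

Emit:
servo_tool(
  moves=[
    {"tx": 0,"ty": 0,"tz": -10,"ax": 0,"ay": 0,"az": 0,"hand": 60},
    {"tx": 0,"ty": 0,"tz": -35,"ax": 0,"ay": 0,"az": 0,"hand": 60},
    {"tx": 0,"ty": 0,"tz": -70,"ax": 0,"ay": 0,"az": 0,"hand": 60},
    {"tx": 0,"ty": 0,"tz": -105,"ax": 0,"ay": 0,"az": 0,"hand": 60},
    {"tx": 0,"ty": 0,"tz": -140,"ax": 0,"ay": 0,"az": 0,"hand": 60},
  ],
)

```text
time_s: 6.7
position: [0.4352, -0.0558, 0.1775]
tool_rot: [-0.0, -0.0, 1.0, 0.0]
wrist_force: [0.3, -0.5, -0.2]
gripper_width: 0.0602
```

```bash
python3 -c "
from h import *
go([.466,-.256,.20]);wshot('w6');go([.466,-.256,.20])"
```

```text
t 6.7 pos [ 0.4352 -0.0558  0.1775] yaw-ax [-2.e-04  1.e+00  4.e-04] toolx [-1.    -0.     0.001] d(tool mm) [ -30.7 -200.2  -22.6] w 60.2 F [ 0.3 -0.5 -0.2]
t 6.75 pos [ 0.4398 -0.057   0.1842] yaw-ax [-3.0e-04  1.0e+00 -3.5e-03] toolx [-1.    -0.    -0.012] d(tool mm) [ -26.3 -199.   -14.8] w 60.2 F [ 2.3 -0.5  3.9]
```

View pics/w6.png

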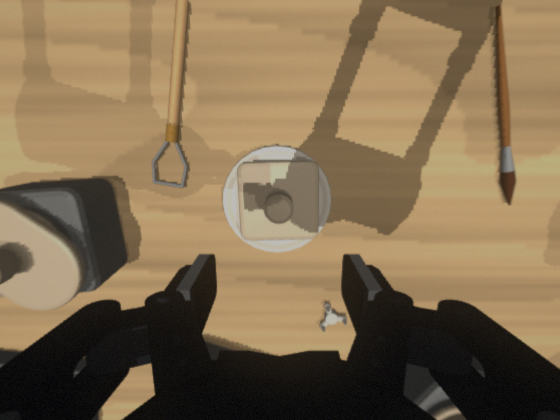

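Emit:
servo_tool(
  moves=[
    {"tx": -7,"ty": -40,"tz": -10,"ax": 0,"ay": 0,"az": 0,"hand": 60},
    {"tx": -14,"ty": -80,"tz": -20,"ax": 0,"ay": 0,"az": 0,"hand": 60},
    {"tx": -21,"ty": -120,"tz": -24,"ax": 0,"ay": 0,"az": 0,"hand": 60},
    {"tx": -28,"ty": -160,"tz": -24,"ax": 0,"ay": 0,"az": 0,"hand": 60},
    {"tx": -30,"ty": -200,"tz": -24,"ax": 0,"ay": 0,"az": 0,"hand": 60},
  ],
)

```text
time_s: 7.17
position: [0.4667, -0.2581, 0.2005]
tool_rot: [0.001, -0.0, 1.0, -0.0]
wrist_force: [0.1, 0.7, 0.3]
gripper_width: 0.0602
```

Emit:
servo_tool(
  moves=[
    {"tx": 0,"ty": 0,"tz": 0,"ax": 0,"ay": 0,"az": 0,"hand": 60},
    {"tx": 0,"ty": 0,"tz": 0,"ax": 0,"ay": 0,"az": 0,"hand": 60},
    {"tx": 0,"ty": 0,"tz": 0,"ax": 0,"ay": 0,"az": 0,"hand": 60},
    {"tx": 0,"ty": 0,"tz": 0,"ax": 0,"ay": 0,"az": 0,"hand": 60},
    {"tx": 0,"ty": 0,"tz": 0,"ax": 0,"ay": 0,"az": 0,"hand": 60},
  ],
)

```text
time_s: 7.58
position: [0.4656, -0.2544, 0.2002]
tool_rot: [-0.0, -0.001, 1.0, 0.0]
wrist_force: [-0.0, -0.7, 0.1]
gripper_width: 0.0597
```

```bash
python3 -c "
from h import *
go([.466,-.256,.20]);wshot('w7');go([.466,-.256,.20])
im=cv2.imread('pics/w7.png')
cv2.imwrite('pics/w7c.png',cv2.resize(im[140:290,200:360],None,fx=4,fy=4,interpolation=cv2.INTER_CUBIC))"
```

```text
t 7.58 pos [ 0.4656 -0.2544  0.2002] yaw-ax [-1.7e-03  1.0e+00  7.0e-04] toolx [-1.    -0.002  0.   ] d(tool mm) [-0.4 -1.6  0.2] w 59.7 F [-0.  -0.7  0.1]
t 7.63 pos [ 0.4657 -0.2546  0.2003] yaw-ax [-1.9e-03  1.0e+00  4.0e-04] toolx [-1.    -0.002  0.   ] d(tool mm) [-0.3 -1.4  0.3] w 60.1 F [-0.4  0.5  0.3]
```

View pics/w7c.png

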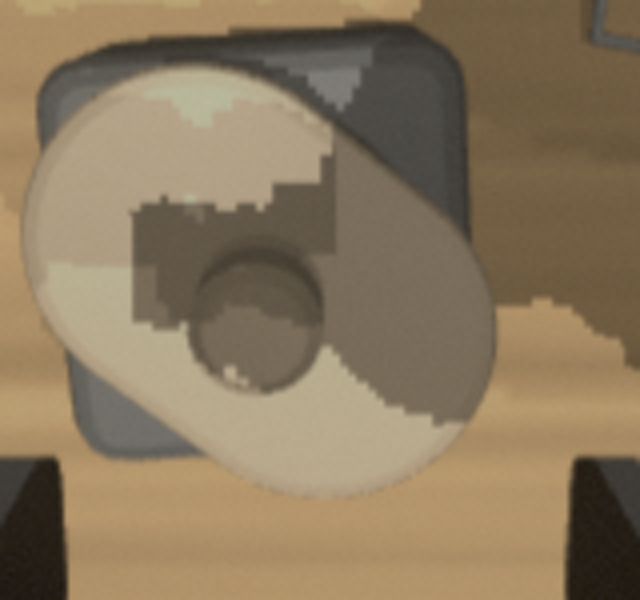

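```bash
python3 -c "
from h import *
c,st=load('w7');print(onz(c,263.8,223.4,.1165,st),onz(c,264.3,210.,.088,st))
c,st=load('w1');print(onz(c,278,241,.1165,st))
for l in [.0965]: 
  p=onz(c,263.8,223.4,.1165,st)
c,st=load('w7');go(list(onz(c,263.8,223.4,.1165,st)[:2])+[.0945],st)"
```

```text
[ 0.46759668 -0.26635382  0.1165    ] [ 0.46444347 -0.2672066   0.088     ]
[0.65830818 0.12120181 0.1165    ]
t 7.58 pos [ 0.4656 -0.2544  0.2002] yaw-ax [-1.7e-03  1.0e+00  7.0e-04] toolx [-1.    -0.002  0.   ] d(tool mm) [ -2.1 -12.  105.7] w 59.7 F [-0.  -0.7  0.1]
```

Emit:
servo_tool(
  moves=[
    {"tx": -1,"ty": -12,"tz": 30,"ax": 0,"ay": 0,"az": 0,"hand": 60},
    {"tx": -1,"ty": -12,"tz": 60,"ax": 0,"ay": 0,"az": 0,"hand": 60},
    {"tx": -1,"ty": -12,"tz": 85,"ax": 0,"ay": 0,"az": 0,"hand": 60},
    {"tx": -1,"ty": -12,"tz": 100,"ax": 0,"ay": 0,"az": 0,"hand": 60},
    {"tx": -1,"ty": -12,"tz": 108,"ax": 0,"ay": 0,"az": 0,"hand": 60},
  ],
)

```text
time_s: 8.05
position: [0.4656, -0.266, 0.0902]
tool_rot: [-0.002, -0.001, 1.0, 0.001]
wrist_force: [-0.6, -0.1, -0.1]
gripper_width: 0.0602
```

Emit:
servo_tool(
  moves=[
    {"tx": 0,"ty": 0,"tz": 0,"ax": 0,"ay": 0,"az": 0,"hand": 45},
    {"tx": 0,"ty": 0,"tz": 0,"ax": 0,"ay": 0,"az": 0,"hand": 35},
    {"tx": 0,"ty": 0,"tz": 0,"ax": 0,"ay": 0,"az": 0,"hand": 28},
    {"tx": 0,"ty": 0,"tz": 0,"ax": 0,"ay": 0,"az": 0,"hand": 20},
    {"tx": 0,"ty": 0,"tz": 0,"ax": 0,"ay": 0,"az": 0,"hand": 20},
  ],
)

```text
time_s: 8.47
position: [0.4678, -0.2683, 0.0938]
tool_rot: [0.001, -0.0, 1.0, -0.001]
wrist_force: [0.3, 0.6, 3.7]
gripper_width: 0.0243
```

```bash
python3 -c "
from h import *
go([.466,-.266,.092]);wshot('w8');go([.466,-.266,.0920])"
```

```text
t 8.47 pos [ 0.4678 -0.2683  0.0938] yaw-ax [-3.0e-04  1.0e+00 -1.5e-03] toolx [-1.    -0.    -0.003] d(tool mm) [1.8 2.3 1.8] w 24.3 F [0.3 0.6 3.7]
t 8.52 pos [ 0.4678 -0.2684  0.0938] yaw-ax [-1.0e-04  1.0e+00 -1.5e-03] toolx [-1.    -0.    -0.003] d(tool mm) [1.8 2.4 1.8] w 24.5 F [0.4 1.7 5.1]
```

View pics/w8.png

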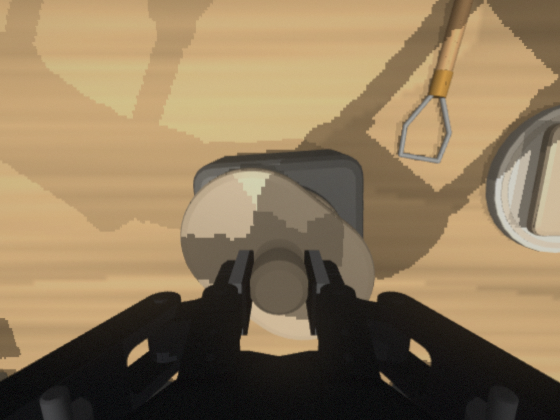

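Emit:
servo_tool(
  moves=[
    {"tx": 0,"ty": 0,"tz": -3,"ax": 0,"ay": 0,"az": 0,"hand": 20},
    {"tx": 0,"ty": 0,"tz": -15,"ax": 0,"ay": 0,"az": 0,"hand": 20},
    {"tx": 0,"ty": 0,"tz": -40,"ax": 0,"ay": 0,"az": 0,"hand": 20},
    {"tx": 0,"ty": 5,"tz": -70,"ax": 0,"ay": 0,"az": 0,"hand": 20},
    {"tx": -5,"ty": 20,"tz": -95,"ax": 0,"ay": 0,"az": 0,"hand": 20},
  ],
)

```text
time_s: 8.93
position: [0.4711, -0.2494, 0.1885]
tool_rot: [-0.0, 0.001, 1.0, -0.001]
wrist_force: [0.5, -0.5, -1.0]
gripper_width: 0.0247
```

Emit:
servo_tool(
  moves=[
    {"tx": -12,"ty": 26,"tz": 0,"ax": 0,"ay": 0,"az": 0,"hand": 20},
    {"tx": -27,"ty": 57,"tz": 0,"ax": 0,"ay": 0,"az": 0,"hand": 20},
    {"tx": -43,"ty": 90,"tz": 0,"ax": 0,"ay": 0,"az": 0,"hand": 20},
    {"tx": -60,"ty": 124,"tz": 0,"ax": 0,"ay": 0,"az": 0,"hand": 20},
    {"tx": -77,"ty": 158,"tz": 0,"ax": 0,"ay": 0,"az": 0,"hand": 20},
  ],
)

```text
time_s: 9.35
position: [0.5488, -0.0886, 0.1874]
tool_rot: [-0.0, 0.0, 1.0, -0.0]
wrist_force: [1.0, -0.5, -0.5]
gripper_width: 0.0248
```

Emit:
servo_tool(
  moves=[
    {"tx": -17,"ty": 34,"tz": 0,"ax": 0,"ay": 0,"az": 0,"hand": 20},
    {"tx": -34,"ty": 68,"tz": 0,"ax": 0,"ay": 0,"az": 0,"hand": 20},
    {"tx": -51,"ty": 102,"tz": 0,"ax": 0,"ay": 0,"az": 0,"hand": 20},
    {"tx": -68,"ty": 136,"tz": 0,"ax": 0,"ay": 0,"az": 0,"hand": 20},
    {"tx": -80,"ty": 160,"tz": 0,"ax": 0,"ay": 0,"az": 0,"hand": 20},
  ],
)

```text
time_s: 9.77
position: [0.6296, 0.0732, 0.187]
tool_rot: [0.0, -0.001, 1.0, 0.001]
wrist_force: [-0.0, 0.1, -1.0]
gripper_width: 0.0245
```

```bash
python3 -c "
from h import *
go([.6594,.1213,.14])"
```

```text
t 9.77 pos [0.6296 0.0732 0.187 ] yaw-ax [-0.0017  1.      0.0011] toolx [-1.    -0.002 -0.   ] d(tool mm) [-29.9  48.   47.1] w 24.5 F [-0.   0.1 -1. ]
```

Emit:
servo_tool(
  moves=[
    {"tx": -15,"ty": 24,"tz": 0,"ax": 0,"ay": 0,"az": 0,"hand": 20},
    {"tx": -30,"ty": 48,"tz": 15,"ax": 0,"ay": 0,"az": 0,"hand": 20},
    {"tx": -30,"ty": 48,"tz": 30,"ax": 0,"ay": 0,"az": 0,"hand": 20},
    {"tx": -30,"ty": 48,"tz": 45,"ax": 0,"ay": 0,"az": 0,"hand": 20},
    {"tx": -30,"ty": 48,"tz": 50,"ax": 0,"ay": 0,"az": 0,"hand": 20},
  ],
)

```text
time_s: 10.18
position: [0.657, 0.1185, 0.1342]
tool_rot: [-0.003, -0.001, 1.0, -0.0]
wrist_force: [-0.9, -0.7, -1.9]
gripper_width: 0.0243
```

Emit:
servo_tool(
  moves=[
    {"tx": 0,"ty": 0,"tz": 2,"ax": 0,"ay": 0,"az": 0,"hand": 20},
    {"tx": 0,"ty": 0,"tz": 4,"ax": 0,"ay": 0,"az": 0,"hand": 20},
    {"tx": 0,"ty": 0,"tz": 6,"ax": 0,"ay": 0,"az": 0,"hand": 20},
    {"tx": 0,"ty": 0,"tz": 8,"ax": 0,"ay": 0,"az": 0,"hand": 20},
    {"tx": 0,"ty": 0,"tz": 8,"ax": 0,"ay": 0,"az": 0,"hand": 20},
  ],
)

```text
time_s: 10.6
position: [0.6588, 0.1178, 0.1298]
tool_rot: [0.0, 0.0, 1.0, 0.0]
wrist_force: [-0.2, -1.1, -0.4]
gripper_width: 0.0245
```

```bash
python3 -c "
from h import *
go([.6594,.1213,.095]);wshot('w9');c=capture('side');save(c,'s9.png')
cv2.imwrite('pics/s9c.png',cv2.resize(c['frame'][110:230,280:440,::-1],None,fx=4,fy=4,interpolation=cv2.INTER_CUBIC));go([.6594,.1213,.095])"
```

```text
t 10.6 pos [0.6588 0.1178 0.1298] yaw-ax [3.e-04 1.e+00 1.e-04] toolx [-1.     0.    -0.001] d(tool mm) [-0.5  3.5 34.8] w 24.5 F [-0.2 -1.1 -0.4]
t 10.7 pos [0.6589 0.1179 0.1299] yaw-ax [1.e-04 1.e+00 2.e-04] toolx [-1.     0.    -0.001] d(tool mm) [-0.5  3.4 34.9] w 24.8 F [-0.1 -0.4 -0.8]
```

View pics/w9.png

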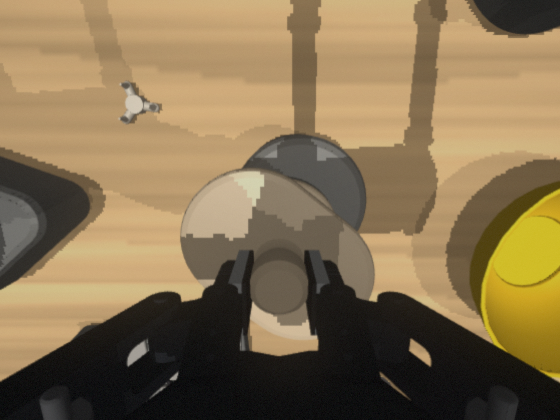

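View pics/s9c.png

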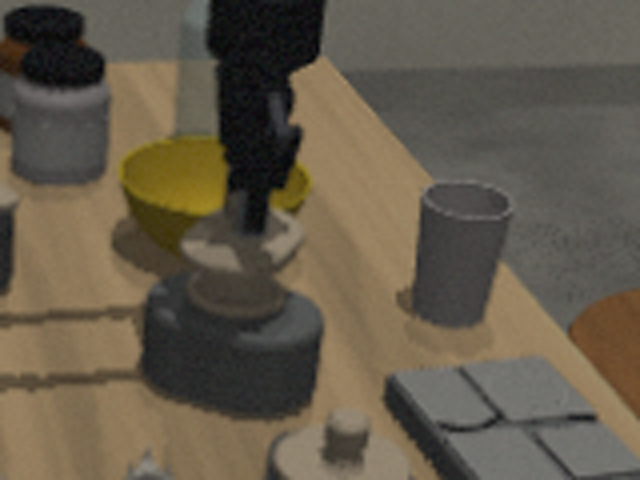

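Emit:
servo_tool(
  moves=[
    {"tx": 0,"ty": 3,"tz": 4,"ax": 0,"ay": 0,"az": 0,"hand": 20},
    {"tx": 0,"ty": 3,"tz": 10,"ax": 0,"ay": 0,"az": 0,"hand": 20},
    {"tx": 0,"ty": 3,"tz": 16,"ax": 0,"ay": 0,"az": 0,"hand": 20},
    {"tx": 0,"ty": 3,"tz": 20,"ax": 0,"ay": 0,"az": 0,"hand": 20},
    {"tx": 0,"ty": 3,"tz": 23,"ax": 0,"ay": 0,"az": 0,"hand": 20},
  ],
)

```text
time_s: 11.12
position: [0.6581, 0.1211, 0.1051]
tool_rot: [-0.001, -0.0, 1.0, -0.0]
wrist_force: [0.7, -0.2, 0.1]
gripper_width: 0.0241
```

Emit:
servo_tool(
  moves=[
    {"tx": 0,"ty": 0,"tz": 2,"ax": 0,"ay": 0,"az": 0,"hand": 20},
    {"tx": 0,"ty": 0,"tz": 4,"ax": 0,"ay": 0,"az": 0,"hand": 20},
    {"tx": 0,"ty": 0,"tz": 6,"ax": 0,"ay": 0,"az": 0,"hand": 20},
    {"tx": 0,"ty": 0,"tz": 8,"ax": 0,"ay": 0,"az": 0,"hand": 20},
    {"tx": 0,"ty": 0,"tz": 9,"ax": 0,"ay": 0,"az": 0,"hand": 20},
  ],
)

```text
time_s: 11.53
position: [0.6586, 0.1211, 0.0971]
tool_rot: [-0.0, -0.0, 1.0, 0.0]
wrist_force: [0.4, 0.4, -1.4]
gripper_width: 0.0245
```

Emit:
servo_tool(
  moves=[
    {"tx": 0,"ty": 0,"tz": 1,"ax": 0,"ay": 0,"az": 0,"hand": 20},
    {"tx": 0,"ty": 0,"tz": 2,"ax": 0,"ay": 0,"az": 0,"hand": 20},
    {"tx": 0,"ty": 0,"tz": 3,"ax": 0,"ay": 0,"az": 0,"hand": 20},
    {"tx": 0,"ty": 0,"tz": 3.5,"ax": 0,"ay": 0,"az": 0,"hand": 20},
    {"tx": 0,"ty": 0,"tz": 3.5,"ax": 0,"ay": 0,"az": 0,"hand": 20},
  ],
)

```text
time_s: 11.95
position: [0.6587, 0.1211, 0.0939]
tool_rot: [0.0, -0.0, 1.0, 0.0]
wrist_force: [0.3, 0.1, -0.4]
gripper_width: 0.0244
```

Emit:
servo_tool(
  moves=[
    {"tx": 0,"ty": 0,"tz": 0.5,"ax": 0,"ay": 0,"az": 0,"hand": 20},
    {"tx": 0,"ty": 0,"tz": 1,"ax": 0,"ay": 0,"az": 0,"hand": 20},
    {"tx": 0,"ty": 0,"tz": 1,"ax": 0,"ay": 0,"az": 0,"hand": 20},
    {"tx": 0,"ty": 0,"tz": 1,"ax": 0,"ay": 0,"az": 0,"hand": 20},
    {"tx": 0,"ty": 0,"tz": 1,"ax": 0,"ay": 0,"az": 0,"hand": 20},
  ],
)

```text
time_s: 12.37
position: [0.6587, 0.1211, 0.0938]
tool_rot: [0.0, -0.0, 1.0, 0.0]
wrist_force: [-1.9, -0.3, 5.4]
gripper_width: 0.0249
```

Seated at the expected height (TCP 0.0938) with 5 N. Releasing.

Emit:
servo_tool(
  moves=[
    {"tx": 0,"ty": 0,"tz": 0,"ax": 0,"ay": 0,"az": 0,"hand": 26},
    {"tx": 0,"ty": 0,"tz": 0,"ax": 0,"ay": 0,"az": 0,"hand": 32},
    {"tx": 0,"ty": 0,"tz": 0,"ax": 0,"ay": 0,"az": 0,"hand": 45},
    {"tx": 0,"ty": 0,"tz": 0,"ax": 0,"ay": 0,"az": 0,"hand": 60},
    {"tx": 0,"ty": 0,"tz": 0,"ax": 0,"ay": 0,"az": 0,"hand": 60},
  ],
)

```text
time_s: 12.78
position: [0.6587, 0.1211, 0.0925]
tool_rot: [-0.0, -0.0, 1.0, 0.0]
wrist_force: [-0.2, -0.3, 0.0]
gripper_width: 0.06
```

Emit:
servo_tool(
  moves=[
    {"tx": 0,"ty": 0,"tz": -10,"ax": 0,"ay": 0,"az": 0,"hand": 60},
    {"tx": 0,"ty": 0,"tz": -35,"ax": 0,"ay": 0,"az": 0,"hand": 60},
    {"tx": 0,"ty": 0,"tz": -65,"ax": 0,"ay": 0,"az": 0,"hand": 60},
    {"tx": 0,"ty": 0,"tz": -90,"ax": 0,"ay": 0,"az": 0,"hand": 60},
    {"tx": 20,"ty": -20,"tz": -105,"ax": 0,"ay": 0,"az": 0,"hand": 60},
  ],
)

```text
time_s: 13.2
position: [0.6433, 0.1038, 0.2016]
tool_rot: [0.005, -0.001, 1.0, 0.001]
wrist_force: [0.8, -0.1, 0.4]
gripper_width: 0.0603
```

```bash
python3 -c "
from h import *
go([.4357,-.0559,.15]);wshot('w10');c=capture('top');save(c,'t10.png');pickle.dump((c,None),open('t10.pkl','wb'));c=capture('side');save(c,'s10.png')
a=cv2.imread('pics/t10.png')[180:260,345:425];b=cv2.imread('pics/w10.png')[120:320,180:380];s=cv2.imread('pics/s10.png')[140:240,290:390]
cv2.imwrite('pics/m10.png',np.hstack([cv2.resize(x,(260,260),interpolation=2) for x in(a,b,s)]))
go([.4357,-.0559,.15])"
```

```text
t 13.2 pos [0.6433 0.1038 0.2016] yaw-ax [-0.0026  1.      0.0029] toolx [-1.    -0.003 -0.01 ] d(tool mm) [ 208.5 -159.3   49.1] w 60.3 F [ 0.8 -0.1  0.4]
t 13.35 pos [0.6389 0.1003 0.2006] yaw-ax [ 9.e-04  1.e+00 -0.e+00] toolx [-1.     0.001 -0.004] d(tool mm) [ 203.3 -156.4   49.8] w 59.9 F [-0.9 -0.4 -0.2]
```

View pics/m10.png

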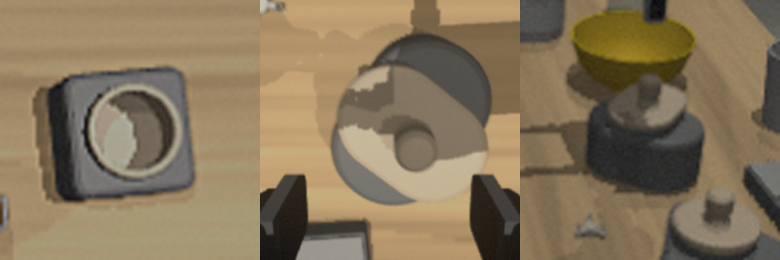

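Emit:
servo_tool(
  moves=[
    {"tx": 32,"ty": -25,"tz": 0,"ax": 0,"ay": 0,"az": 0,"hand": 60},
    {"tx": 64,"ty": -50,"tz": 0,"ax": 0,"ay": 0,"az": 0,"hand": 60},
    {"tx": 96,"ty": -75,"tz": 0,"ax": 0,"ay": 0,"az": 0,"hand": 60},
    {"tx": 128,"ty": -100,"tz": 0,"ax": 0,"ay": 0,"az": 0,"hand": 60},
    {"tx": 160,"ty": -123,"tz": 15,"ax": 0,"ay": 0,"az": 0,"hand": 60},
  ],
)

```text
time_s: 13.77
position: [0.4795, -0.0226, 0.1844]
tool_rot: [0.002, -0.0, 1.0, -0.0]
wrist_force: [1.1, -0.9, -0.1]
gripper_width: 0.06
```

Emit:
servo_tool(
  moves=[
    {"tx": 25,"ty": -18,"tz": 20,"ax": 0,"ay": 0,"az": 0,"hand": 60},
    {"tx": 43,"ty": -33,"tz": 50,"ax": 0,"ay": 0,"az": 0,"hand": 60},
    {"tx": 43,"ty": -33,"tz": 60,"ax": 0,"ay": 0,"az": 0,"hand": 60},
    {"tx": 43,"ty": -33,"tz": 60,"ax": 0,"ay": 0,"az": 0,"hand": 60},
    {"tx": 43,"ty": -33,"tz": 60,"ax": 0,"ay": 0,"az": 0,"hand": 60},
  ],
)

```text
time_s: 14.18
position: [0.4363, -0.0546, 0.1227]
tool_rot: [-0.0, 0.0, 1.0, 0.0]
wrist_force: [0.4, 0.1, 0.2]
gripper_width: 0.06
```

```bash
python3 -c "
from h import *
go([.4357,-.0559,.037]); c,_=load('t10');print('D',onz(c,385.8,220.2,.08)); wshot('w11')"
```

```text
t 14.18 pos [ 0.4363 -0.0546  0.1227] yaw-ax [5.e-04 1.e+00 7.e-04] toolx [-1.     0.     0.001] d(tool mm) [ 0.6 -1.4 85.7] w 60.0 F [0.4 0.1 0.2]
D [ 0.46426674 -0.26425943  0.08      ]
```

View pics/w11.png

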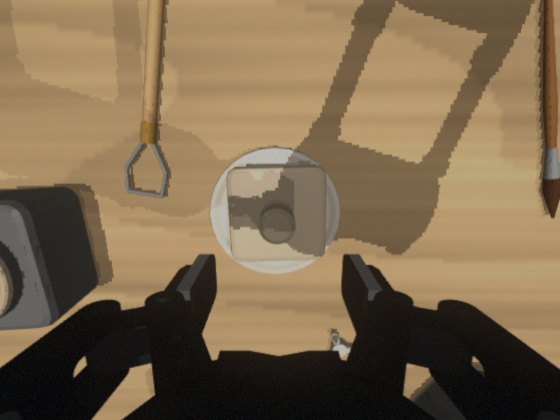

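Emit:
servo_tool(
  moves=[
    {"tx": 0.5,"ty": -1.4,"tz": 25,"ax": 0,"ay": 0,"az": 0,"hand": 60},
    {"tx": 0.5,"ty": -1.4,"tz": 50,"ax": 0,"ay": 0,"az": 0,"hand": 60},
    {"tx": 0.5,"ty": -1.4,"tz": 70,"ax": 0,"ay": 0,"az": 0,"hand": 60},
    {"tx": 0.5,"ty": -1.4,"tz": 80,"ax": 0,"ay": 0,"az": 0,"hand": 60},
    {"tx": 0.5,"ty": -1.4,"tz": 85,"ax": 0,"ay": 0,"az": 0,"hand": 60},
  ],
)

```text
time_s: 14.65
position: [0.4367, -0.0556, 0.0374]
tool_rot: [0.0, -0.001, 1.0, 0.0]
wrist_force: [-0.2, -0.2, -0.2]
gripper_width: 0.06
```

Emit:
servo_tool(
  moves=[
    {"tx": 0,"ty": 0,"tz": 0,"ax": 0,"ay": 0,"az": 0,"hand": 45},
    {"tx": 0,"ty": 0,"tz": 0,"ax": 0,"ay": 0,"az": 0,"hand": 35},
    {"tx": 0,"ty": 0,"tz": 0,"ax": 0,"ay": 0,"az": 0,"hand": 28},
    {"tx": 0,"ty": 0,"tz": 0,"ax": 0,"ay": 0,"az": 0,"hand": 20},
    {"tx": 0,"ty": 0,"tz": 0,"ax": 0,"ay": 0,"az": 0,"hand": 20},
  ],
)

```text
time_s: 15.07
position: [0.437, -0.0562, 0.0391]
tool_rot: [0.002, -0.0, 1.0, -0.0]
wrist_force: [0.4, 2.0, 5.7]
gripper_width: 0.0245
```

Emit:
servo_tool(
  moves=[
    {"tx": 0,"ty": 0,"tz": -1,"ax": 0,"ay": 0,"az": 0,"hand": 20},
    {"tx": 0,"ty": 0,"tz": -8,"ax": 0,"ay": 0,"az": 0,"hand": 20},
    {"tx": 0,"ty": 0,"tz": -35,"ax": 0,"ay": 0,"az": 0,"hand": 20},
    {"tx": 0,"ty": 0,"tz": -70,"ax": 0,"ay": 0,"az": 0,"hand": 20},
    {"tx": 0,"ty": 0,"tz": -105,"ax": 0,"ay": 0,"az": 0,"hand": 20},
  ],
)

```text
time_s: 15.48
position: [0.4341, -0.0558, 0.1438]
tool_rot: [-0.002, -0.0, 1.0, 0.0]
wrist_force: [0.6, -0.7, -1.1]
gripper_width: 0.0246
```

Emit:
servo_tool(
  moves=[
    {"tx": -5,"ty": -35,"tz": -5,"ax": 0,"ay": 0,"az": 0,"hand": 20},
    {"tx": -10,"ty": -70,"tz": -5,"ax": 0,"ay": 0,"az": 0,"hand": 20},
    {"tx": -15,"ty": -105,"tz": -5,"ax": 0,"ay": 0,"az": 0,"hand": 20},
    {"tx": -20,"ty": -140,"tz": -5,"ax": 0,"ay": 0,"az": 0,"hand": 20},
    {"tx": -25,"ty": -175,"tz": -5,"ax": 0,"ay": 0,"az": 0,"hand": 20},
  ],
)

```text
time_s: 15.9
position: [0.4601, -0.2325, 0.1484]
tool_rot: [-0.0, -0.0, 1.0, 0.0]
wrist_force: [1.0, 0.8, -1.8]
gripper_width: 0.0246
```

```bash
python3 -c "
from h import *
go([.466,-.265,.13])"
```

```text
t 15.9 pos [ 0.4601 -0.2325  0.1484] yaw-ax [-2.e-04  1.e+00  1.e-04] toolx [-1. -0.  0.] d(tool mm) [ -5.9 -32.5  18.4] w 24.6 F [ 1.   0.8 -1.8]
```

Emit:
servo_tool(
  moves=[
    {"tx": -3,"ty": -16,"tz": 0,"ax": 0,"ay": 0,"az": 0,"hand": 20},
    {"tx": -6,"ty": -32,"tz": 5,"ax": 0,"ay": 0,"az": 0,"hand": 20},
    {"tx": -6,"ty": -32,"tz": 18,"ax": 0,"ay": 0,"az": 0,"hand": 20},
    {"tx": -6,"ty": -32,"tz": 20,"ax": 0,"ay": 0,"az": 0,"hand": 20},
    {"tx": -6,"ty": -32,"tz": 20,"ax": 0,"ay": 0,"az": 0,"hand": 20},
  ],
)

```text
time_s: 16.32
position: [0.4652, -0.2615, 0.1266]
tool_rot: [-0.002, -0.0, 1.0, 0.002]
wrist_force: [-0.6, -1.0, -1.3]
gripper_width: 0.0243
```

```bash
python3 -c "
from h import *
go([.466,-.265,.11]);wshot('w12');c=capture('side');save(c,'s12.png')
a=cv2.imread('pics/w12.png')[120:320,150:400];s=cv2.imread('pics/s12.png')[210:330,230:360]
cv2.imwrite('pics/m12.png',np.hstack([cv2.resize(x,(380,340),interpolation=2) for x in(a,s)]))
go([.466,-.265,.11])"
```

```text
t 16.32 pos [ 0.4652 -0.2615  0.1266] yaw-ax [-3.0e-04  1.0e+00  3.3e-03] toolx [-1.    -0.     0.004] d(tool mm) [-0.9 -3.6 16.6] w 24.3 F [-0.6 -1.  -1.3]
t 16.42 pos [ 0.4663 -0.2619  0.1279] yaw-ax [-0.0011  1.      0.0011] toolx [-1.    -0.001  0.001] d(tool mm) [ 0.3 -3.1 17.9] w 24.3 F [-0.3  0.2  0.1]
```

View pics/m12.png

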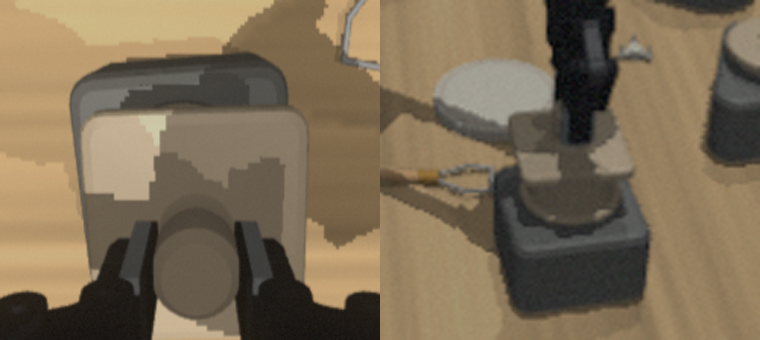

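```bash
python3 -c "
from h import *
c,st=load('w7')
print('D jar shoulder w7',onz(c,268.7,202.5,.068,st))
for u,v in((200+40/4,140+90/4),(200+465/4,140+90/4),(200+75/4,140+430/4)): print(onz(c,u,v,.068,st))
# top rim fit in t10 and t4
for n,(u,v),z in(('t10',(386,220),.08),('t4',(226,144),.08)):
    c,_=load(n); f=c['frame'].astype(int); hsv=cv2.cvtColor(c['frame'],cv2.COLOR_RGB2HSV)
    crop=hsv[v-25:v+25,u-25:u+25]; m=((crop[...,2]>120)&(crop[...,1]<90)&(crop[...,1]>28)).astype(np.uint8)*255
    cv2.imwrite('pics/m_%s.png'%n,np.hstack([cv2.resize(m,(400,400),interpolation=0),cv2.resize(cv2.cvtColor(c['frame'],cv2.COLOR_RGB2GRAY)[v-25:v+25,u-25:u+25],(400,400),interpolation=0)]))
"
```

```text
D jar shoulder w7 [ 0.46257926 -0.26412447  0.068     ]
[ 0.42706799 -0.31480962  0.068     ]
[ 0.42694368 -0.22261507  0.068     ]
[ 0.50567007 -0.31100973  0.068     ]
```

View pics/m_t10.png

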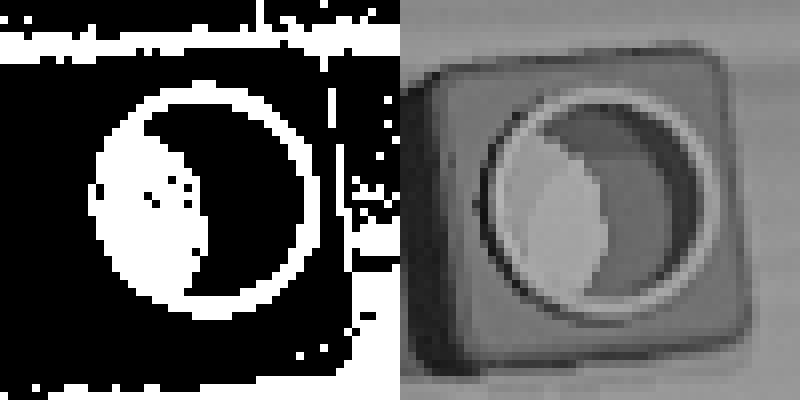

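Emit:
servo_tool(
  moves=[
    {"tx": 0,"ty": -3,"tz": 4,"ax": 0,"ay": 0,"az": 0,"hand": 20},
    {"tx": 0,"ty": -3,"tz": 9,"ax": 0,"ay": 0,"az": 0,"hand": 20},
    {"tx": 0,"ty": -3,"tz": 14,"ax": 0,"ay": 0,"az": 0,"hand": 20},
    {"tx": 0,"ty": -3,"tz": 17,"ax": 0,"ay": 0,"az": 0,"hand": 20},
    {"tx": 0,"ty": -3,"tz": 19,"ax": 0,"ay": 0,"az": 0,"hand": 20},
  ],
)

```text
time_s: 16.83
position: [0.4663, -0.2656, 0.1083]
tool_rot: [-0.0, -0.0, 1.0, 0.0]
wrist_force: [0.7, -0.5, -1.2]
gripper_width: 0.0246
```

Emit:
servo_tool(
  moves=[
    {"tx": 0,"ty": 0,"tz": 2,"ax": 0,"ay": 0,"az": 0,"hand": 20},
    {"tx": 0,"ty": 0,"tz": 4,"ax": 0,"ay": 0,"az": 0,"hand": 20},
    {"tx": 0,"ty": 0,"tz": 6,"ax": 0,"ay": 0,"az": 0,"hand": 20},
    {"tx": 0,"ty": 0,"tz": 8,"ax": 0,"ay": 0,"az": 0,"hand": 20},
    {"tx": 0,"ty": 0,"tz": 9,"ax": 0,"ay": 0,"az": 0,"hand": 20},
  ],
)

```text
time_s: 17.25
position: [0.4666, -0.266, 0.0997]
tool_rot: [-0.0, -0.0, 1.0, 0.0]
wrist_force: [-0.4, 0.2, -1.2]
gripper_width: 0.0243
```

Emit:
servo_tool(
  moves=[
    {"tx": 0,"ty": 0,"tz": 1,"ax": 0,"ay": 0,"az": 0,"hand": 20},
    {"tx": 0,"ty": 0,"tz": 2,"ax": 0,"ay": 0,"az": 0,"hand": 20},
    {"tx": 0,"ty": 0,"tz": 3,"ax": 0,"ay": 0,"az": 0,"hand": 20},
    {"tx": 0,"ty": 0,"tz": 3.5,"ax": 0,"ay": 0,"az": 0,"hand": 20},
    {"tx": 0,"ty": 0,"tz": 3.5,"ax": 0,"ay": 0,"az": 0,"hand": 20},
  ],
)

```text
time_s: 17.67
position: [0.4667, -0.266, 0.0971]
tool_rot: [0.0, -0.0, 1.0, -0.0]
wrist_force: [-1.1, 1.0, 3.8]
gripper_width: 0.0242
```

Emit:
servo_tool(
  moves=[
    {"tx": 0,"ty": 0,"tz": 0.5,"ax": 0,"ay": 0,"az": 0,"hand": 20},
    {"tx": 0,"ty": 0,"tz": 1,"ax": 0,"ay": 0,"az": 0,"hand": 20},
    {"tx": 0,"ty": 0,"tz": 1,"ax": 0,"ay": 0,"az": 0,"hand": 20},
    {"tx": 0,"ty": 0,"tz": 1,"ax": 0,"ay": 0,"az": 0,"hand": 20},
    {"tx": 0,"ty": 0,"tz": 1,"ax": 0,"ay": 0,"az": 0,"hand": 20},
  ],
)

```text
time_s: 18.08
position: [0.4667, -0.266, 0.0971]
tool_rot: [0.0, -0.0, 1.0, -0.0]
wrist_force: [-3.3, 3.3, 11.1]
gripper_width: 0.0243
```

Emit:
servo_tool(
  moves=[
    {"tx": 0,"ty": 0,"tz": -0.5,"ax": 0,"ay": 0,"az": 0,"hand": 26},
    {"tx": 0,"ty": 0,"tz": -0.5,"ax": 0,"ay": 0,"az": 0,"hand": 32},
    {"tx": 0,"ty": 0,"tz": -0.5,"ax": 0,"ay": 0,"az": 0,"hand": 45},
    {"tx": 0,"ty": 0,"tz": -0.5,"ax": 0,"ay": 0,"az": 0,"hand": 60},
    {"tx": 0,"ty": 0,"tz": -0.5,"ax": 0,"ay": 0,"az": 0,"hand": 60},
  ],
)

```text
time_s: 18.5
position: [0.4667, -0.2661, 0.0957]
tool_rot: [-0.0, -0.0, 1.0, 0.0]
wrist_force: [-0.5, 0.4, -0.1]
gripper_width: 0.0599
```

Emit:
servo_tool(
  moves=[
    {"tx": 0,"ty": 0,"tz": -10,"ax": 0,"ay": 0,"az": 0,"hand": 60},
    {"tx": 0,"ty": 0,"tz": -35,"ax": 0,"ay": 0,"az": 0,"hand": 60},
    {"tx": 0,"ty": 0,"tz": -65,"ax": 0,"ay": 0,"az": 0,"hand": 60},
    {"tx": 0,"ty": 0,"tz": -90,"ax": 0,"ay": 0,"az": 0,"hand": 60},
    {"tx": -20,"ty": 20,"tz": -105,"ax": 0,"ay": 0,"az": 0,"hand": 60},
  ],
)

```text
time_s: 18.92
position: [0.4857, -0.2494, 0.2047]
tool_rot: [0.001, 0.002, 1.0, -0.003]
wrist_force: [0.9, -0.2, 0.0]
gripper_width: 0.0599
```

```bash
python3 -c "
from h import *
wshot('w13');go([.648,-.112,.20]);c=capture('top');save(c,'t13.png');pickle.dump((c,None),open('t13.pkl','wb'))
a=cv2.imread('pics/w13.png')[120:320,150:400];s=cv2.imread('pics/t13.png')[100:190,280:360]
cv2.imwrite('pics/m13.png',np.hstack([cv2.resize(x,(380,340),interpolation=2) for x in(a,s)]))"
```

```text
t 18.97 pos [ 0.4921 -0.2449  0.2071] yaw-ax [ 0.0012  1.     -0.002 ] toolx [-1.     0.001 -0.012] d(tool mm) [-155.7  133.1    8.7] w 59.9 F [3.9 1.6 2. ]
```

View pics/m13.png

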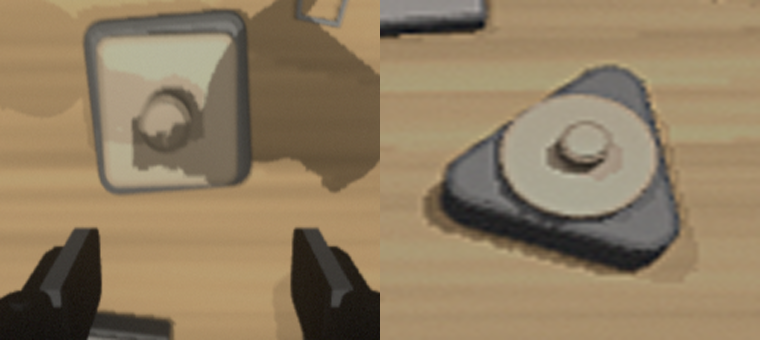

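Emit:
servo_tool(
  moves=[
    {"tx": -28,"ty": 23,"tz": 0,"ax": 0,"ay": 0,"az": 0,"hand": 60},
    {"tx": -56,"ty": 47,"tz": 0,"ax": 0,"ay": 0,"az": 0,"hand": 60},
    {"tx": -84,"ty": 70,"tz": 0,"ax": 0,"ay": 0,"az": 0,"hand": 60},
    {"tx": -112,"ty": 93,"tz": 0,"ax": 0,"ay": 0,"az": 0,"hand": 60},
    {"tx": -140,"ty": 117,"tz": 0,"ax": 0,"ay": 0,"az": 0,"hand": 60},
  ],
)

```text
time_s: 19.43
position: [0.6273, -0.1282, 0.2007]
tool_rot: [-0.0, -0.0, 1.0, -0.0]
wrist_force: [0.6, -0.4, 0.8]
gripper_width: 0.0601
```

Emit:
servo_tool(
  moves=[
    {"tx": -21,"ty": 17,"tz": 0,"ax": 0,"ay": 0,"az": 0,"hand": 60},
    {"tx": -21,"ty": 17,"tz": 0,"ax": 0,"ay": 0,"az": 0,"hand": 60},
    {"tx": -21,"ty": 17,"tz": 0,"ax": 0,"ay": 0,"az": 0,"hand": 60},
    {"tx": -21,"ty": 17,"tz": 0,"ax": 0,"ay": 0,"az": 0,"hand": 60},
    {"tx": -21,"ty": 17,"tz": 0,"ax": 0,"ay": 0,"az": 0,"hand": 60},
  ],
)

```text
time_s: 19.85
position: [0.6465, -0.1129, 0.2008]
tool_rot: [-0.001, 0.0, 1.0, -0.0]
wrist_force: [0.6, 0.8, -0.5]
gripper_width: 0.0601
```

```bash
python3 -c "
from h import *
go([.648,-.112,.20]);wshot('w14');go([.648,-.112,.20])
im=cv2.imread('pics/w14.png')
cv2.imwrite('pics/w14c.png',cv2.resize(im[140:290,200:360],None,fx=4,fy=4,interpolation=cv2.INTER_CUBIC))"
```

```text
t 19.85 pos [ 0.6465 -0.1129  0.2008] yaw-ax [ 7.e-04  1.e+00 -2.e-04] toolx [-1.     0.001  0.001] d(tool mm) [-1.5  0.9  0.8] w 60.1 F [ 0.6  0.8 -0.5]
t 19.9 pos [ 0.6466 -0.113   0.201 ] yaw-ax [ 1.1e-03  1.0e+00 -2.0e-04] toolx [-1.     0.001  0.001] d(tool mm) [-1.4  1.   1. ] w 59.9 F [0.2 0.7 0.2]
```

View pics/w14c.png

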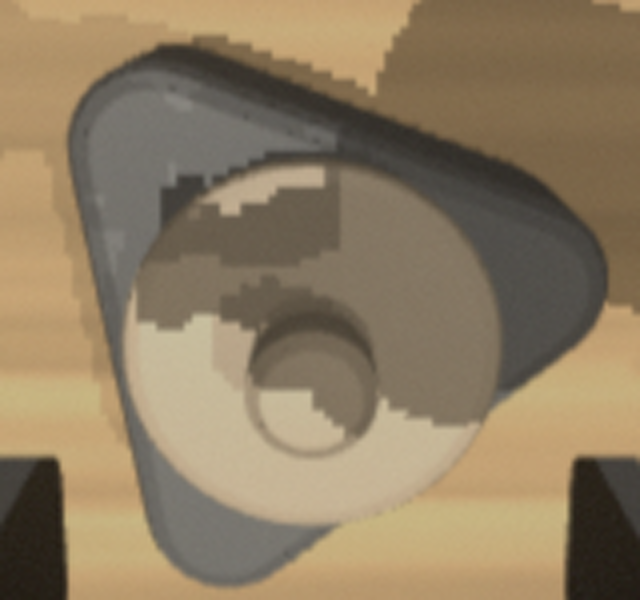

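```bash
python3 -c "
from h import *
c,st=load('w14');print(onz(c,277.9,239.6,.1165,st),onz(c,277.8,224.6,.087,st))"
```

```text
[ 0.66153613 -0.1143259   0.1165    ] [ 0.65850008 -0.11450551  0.087     ]
```

Emit:
servo_tool(
  moves=[
    {"tx": -14,"ty": -1.5,"tz": 30,"ax": 0,"ay": 0,"az": 0,"hand": 60},
    {"tx": -14,"ty": -1.5,"tz": 60,"ax": 0,"ay": 0,"az": 0,"hand": 60},
    {"tx": -14,"ty": -1.5,"tz": 85,"ax": 0,"ay": 0,"az": 0,"hand": 60},
    {"tx": -14,"ty": -1.5,"tz": 100,"ax": 0,"ay": 0,"az": 0,"hand": 60},
    {"tx": -14,"ty": -1.5,"tz": 107,"ax": 0,"ay": 0,"az": 0,"hand": 60},
  ],
)

```text
time_s: 20.32
position: [0.659, -0.1141, 0.0912]
tool_rot: [-0.003, 0.001, 1.0, 0.001]
wrist_force: [0.4, 0.5, -0.1]
gripper_width: 0.0598
```

Emit:
servo_tool(
  moves=[
    {"tx": 0,"ty": 0,"tz": 0,"ax": 0,"ay": 0,"az": 0,"hand": 45},
    {"tx": 0,"ty": 0,"tz": 0,"ax": 0,"ay": 0,"az": 0,"hand": 35},
    {"tx": 0,"ty": 0,"tz": 0,"ax": 0,"ay": 0,"az": 0,"hand": 28},
    {"tx": 0,"ty": 0,"tz": 0,"ax": 0,"ay": 0,"az": 0,"hand": 20},
    {"tx": 0,"ty": 0,"tz": 0,"ax": 0,"ay": 0,"az": 0,"hand": 20},
  ],
)

```text
time_s: 20.73
position: [0.6627, -0.1141, 0.096]
tool_rot: [0.002, -0.0, 1.0, -0.001]
wrist_force: [0.9, -1.3, 4.2]
gripper_width: 0.0247
```

```bash
python3 -c "
from h import *
go([.66,-.1145,.092]);wshot('w15')"
```

```text
t 20.73 pos [ 0.6627 -0.1141  0.096 ] yaw-ax [-2.0e-04  1.0e+00 -1.3e-03] toolx [-1.    -0.    -0.003] d(tool mm) [ 2.7 -0.4  4. ] w 24.7 F [ 0.9 -1.3  4.2]
```

View pics/w15.png

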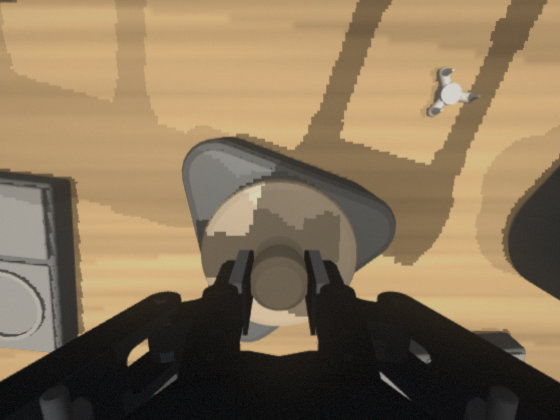

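Emit:
servo_tool(
  moves=[
    {"tx": 0,"ty": 0,"tz": -3,"ax": 0,"ay": 0,"az": 0,"hand": 20},
    {"tx": 0,"ty": 0,"tz": -10,"ax": 0,"ay": 0,"az": 0,"hand": 20},
    {"tx": 0,"ty": 0,"tz": -25,"ax": 0,"ay": 0,"az": 0,"hand": 20},
    {"tx": 10,"ty": 2,"tz": -40,"ax": 0,"ay": 0,"az": 0,"hand": 20},
    {"tx": 35,"ty": 8,"tz": -45,"ax": 0,"ay": 0,"az": 0,"hand": 20},
  ],
)

```text
time_s: 21.2
position: [0.6306, -0.1066, 0.1411]
tool_rot: [0.004, -0.0, 1.0, -0.001]
wrist_force: [0.2, 0.1, -0.1]
gripper_width: 0.0246
```

Emit:
servo_tool(
  moves=[
    {"tx": 33,"ty": 8,"tz": 0,"ax": 0,"ay": 0,"az": 0,"hand": 20},
    {"tx": 66,"ty": 17,"tz": 0,"ax": 0,"ay": 0,"az": 0,"hand": 20},
    {"tx": 99,"ty": 26,"tz": 0,"ax": 0,"ay": 0,"az": 0,"hand": 20},
    {"tx": 132,"ty": 35,"tz": 0,"ax": 0,"ay": 0,"az": 0,"hand": 20},
    {"tx": 160,"ty": 42,"tz": 10,"ax": 0,"ay": 0,"az": 0,"hand": 20},
  ],
)

```text
time_s: 21.62
position: [0.4651, -0.0629, 0.1303]
tool_rot: [0.001, -0.0, 1.0, -0.0]
wrist_force: [0.2, -0.5, -1.9]
gripper_width: 0.0244
```

Emit:
servo_tool(
  moves=[
    {"tx": 15,"ty": 4,"tz": 10,"ax": 0,"ay": 0,"az": 0,"hand": 20},
    {"tx": 30,"ty": 8,"tz": 30,"ax": 0,"ay": 0,"az": 0,"hand": 20},
    {"tx": 30,"ty": 8,"tz": 50,"ax": 0,"ay": 0,"az": 0,"hand": 20},
    {"tx": 30,"ty": 8,"tz": 65,"ax": 0,"ay": 0,"az": 0,"hand": 20},
    {"tx": 30,"ty": 8,"tz": 75,"ax": 0,"ay": 0,"az": 0,"hand": 20},
  ],
)

```text
time_s: 22.03
position: [0.4354, -0.055, 0.0531]
tool_rot: [-0.001, -0.0, 1.0, 0.0]
wrist_force: [-0.4, -0.2, -1.2]
gripper_width: 0.0243
```

```bash
python3 -c "
from h import *
go([.4357,-.0565,.038]);wshot('w16');c=capture('top');save(c,'t16.png');pickle.dump((c,None),open('t16.pkl','wb'));go([.4357,-.0565,.038])
a=cv2.imread('pics/w16.png')[120:370,130:430];s=cv2.imread('pics/t16.png')[100:190,280:360]
cv2.imwrite('pics/m16.png',np.hstack([cv2.resize(a,(380,340),interpolation=2),cv2.resize(s,(400,450),interpolation=2)[:340]]))"
```

```text
t 22.03 pos [ 0.4354 -0.055   0.0531] yaw-ax [-3.e-04  1.e+00  7.e-04] toolx [-1.    -0.     0.002] d(tool mm) [-0.3 -1.5 15.1] w 24.3 F [-0.4 -0.2 -1.2]
t 22.13 pos [ 0.4351 -0.055   0.0529] yaw-ax [-3.0e-04  1.0e+00  1.3e-03] toolx [-1.    -0.     0.004] d(tool mm) [-0.7 -1.5 14.9] w 24.6 F [-0.3  0.4 -0.9]
```

View pics/m16.png

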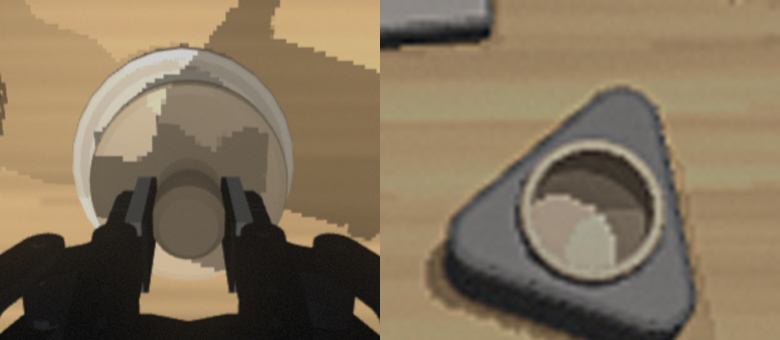

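Emit:
servo_tool(
  moves=[
    {"tx": 0,"ty": 0,"tz": 4,"ax": 0,"ay": 0,"az": 0,"hand": 20},
    {"tx": 0,"ty": 0,"tz": 7,"ax": 0,"ay": 0,"az": 0,"hand": 20},
    {"tx": 0,"ty": 0,"tz": 9,"ax": 0,"ay": 0,"az": 0,"hand": 20},
    {"tx": 0,"ty": 0,"tz": 11,"ax": 0,"ay": 0,"az": 0,"hand": 20},
    {"tx": 0,"ty": 0,"tz": 12,"ax": 0,"ay": 0,"az": 0,"hand": 20},
  ],
)

```text
time_s: 22.55
position: [0.4368, -0.0556, 0.0421]
tool_rot: [0.0, -0.0, 1.0, -0.0]
wrist_force: [-0.0, -0.2, -0.5]
gripper_width: 0.0245
```

Emit:
servo_tool(
  moves=[
    {"tx": 0,"ty": 0,"tz": 1,"ax": 0,"ay": 0,"az": 0,"hand": 20},
    {"tx": 0,"ty": 0,"tz": 2,"ax": 0,"ay": 0,"az": 0,"hand": 20},
    {"tx": 0,"ty": 0,"tz": 3,"ax": 0,"ay": 0,"az": 0,"hand": 20},
    {"tx": 0,"ty": 0,"tz": 3,"ax": 0,"ay": 0,"az": 0,"hand": 20},
    {"tx": 0,"ty": 0,"tz": 3,"ax": 0,"ay": 0,"az": 0,"hand": 20},
  ],
)

```text
time_s: 22.97
position: [0.4366, -0.0556, 0.039]
tool_rot: [0.0, -0.0, 1.0, 0.0]
wrist_force: [0.7, 0.2, -1.3]
gripper_width: 0.0246
```

```bash
python3 -c "
from h import *
go([.4357,-.0565,.038]);c,_=load('t16');print('B',onz(c,321.8,141.8,.08))"
```

```text
t 22.97 pos [ 0.4366 -0.0556  0.039 ] yaw-ax [-1.e-04  1.e+00  1.e-04] toolx [-1. -0. -0.] d(tool mm) [ 0.9 -0.9  1. ] w 24.6 F [ 0.7  0.2 -1.3]
B [ 0.66031262 -0.11403101  0.08      ]
```

B mouth is at (0.6603, -0.114) in the top view, against about (0.660, -0.1145) in the wrist view.

Emit:
servo_tool(
  moves=[
    {"tx": 0,"ty": 0,"tz": 0.5,"ax": 0,"ay": 0,"az": 0,"hand": 20},
    {"tx": 0,"ty": 0,"tz": 1,"ax": 0,"ay": 0,"az": 0,"hand": 20},
    {"tx": 0,"ty": 0,"tz": 1.5,"ax": 0,"ay": 0,"az": 0,"hand": 20},
    {"tx": 0,"ty": 0,"tz": 1.7,"ax": 0,"ay": 0,"az": 0,"hand": 20},
    {"tx": 0,"ty": 0,"tz": 1.7,"ax": 0,"ay": 0,"az": 0,"hand": 20},
  ],
)

```text
time_s: 23.38
position: [0.4366, -0.0556, 0.0379]
tool_rot: [0.0, -0.0, 1.0, 0.0]
wrist_force: [-1.5, 0.9, 6.5]
gripper_width: 0.0247
```

Emit:
servo_tool(
  moves=[
    {"tx": 0,"ty": 0,"tz": -0.5,"ax": 0,"ay": 0,"az": 0,"hand": 26},
    {"tx": 0,"ty": 0,"tz": -0.5,"ax": 0,"ay": 0,"az": 0,"hand": 32},
    {"tx": 0,"ty": 0,"tz": -0.5,"ax": 0,"ay": 0,"az": 0,"hand": 45},
    {"tx": 0,"ty": 0,"tz": -0.5,"ax": 0,"ay": 0,"az": 0,"hand": 60},
    {"tx": 0,"ty": 0,"tz": -0.5,"ax": 0,"ay": 0,"az": 0,"hand": 60},
  ],
)

```text
time_s: 23.8
position: [0.4366, -0.0556, 0.0377]
tool_rot: [-0.0, -0.0, 1.0, 0.0]
wrist_force: [0.3, -0.0, -0.5]
gripper_width: 0.06
```

Emit:
servo_tool(
  moves=[
    {"tx": 0,"ty": 0,"tz": -10,"ax": 0,"ay": 0,"az": 0,"hand": 60},
    {"tx": 0,"ty": 0,"tz": -40,"ax": 0,"ay": 0,"az": 0,"hand": 60},
    {"tx": 0,"ty": 0,"tz": -80,"ax": 0,"ay": 0,"az": 0,"hand": 60},
    {"tx": 0,"ty": 10,"tz": -118,"ax": 0,"ay": 0,"az": 0,"hand": 60},
    {"tx": 0,"ty": 35,"tz": -150,"ax": 0,"ay": 0,"az": 0,"hand": 60},
  ],
)

```text
time_s: 24.22
position: [0.4376, -0.0222, 0.1903]
tool_rot: [0.001, 0.001, 1.0, -0.001]
wrist_force: [1.2, 0.4, 1.1]
gripper_width: 0.0599
```

Emit:
servo_tool(
  moves=[
    {"tx": -5,"ty": 40,"tz": -5,"ax": 0,"ay": 0,"az": 0,"hand": 60},
    {"tx": -10,"ty": 80,"tz": -12,"ax": 0,"ay": 0,"az": 0,"hand": 60},
    {"tx": -15,"ty": 120,"tz": -12,"ax": 0,"ay": 0,"az": 0,"hand": 60},
    {"tx": -20,"ty": 160,"tz": -12,"ax": 0,"ay": 0,"az": 0,"hand": 60},
    {"tx": -24,"ty": 200,"tz": -12,"ax": 0,"ay": 0,"az": 0,"hand": 60},
  ],
)

```text
time_s: 24.63
position: [0.4606, 0.1814, 0.2001]
tool_rot: [0.001, -0.0, 1.0, 0.0]
wrist_force: [0.2, -0.5, -0.3]
gripper_width: 0.0602
```

Emit:
servo_tool(
  moves=[
    {"tx": 0,"ty": 40,"tz": 0,"ax": 0,"ay": 0,"az": 0,"hand": 60},
    {"tx": 0,"ty": 80,"tz": 0,"ax": 0,"ay": 0,"az": 0,"hand": 60},
    {"tx": 0,"ty": 115,"tz": 0,"ax": 0,"ay": 0,"az": 0,"hand": 60},
    {"tx": 0,"ty": 119,"tz": 0,"ax": 0,"ay": 0,"az": 0,"hand": 60},
    {"tx": 0,"ty": 119,"tz": 0,"ax": 0,"ay": 0,"az": 0,"hand": 60},
  ],
)

```text
time_s: 25.05
position: [0.4601, 0.3003, 0.1992]
tool_rot: [-0.0, -0.002, 1.0, -0.0]
wrist_force: [0.3, -0.7, -0.1]
gripper_width: 0.06
```

Emit:
servo_tool(
  moves=[
    {"tx": 0,"ty": 0,"tz": 0,"ax": 0,"ay": 0,"az": 0,"hand": 60},
    {"tx": 0,"ty": 0,"tz": 0,"ax": 0,"ay": 0,"az": 0,"hand": 60},
    {"tx": 0,"ty": 0,"tz": 0,"ax": 0,"ay": 0,"az": 0,"hand": 60},
    {"tx": 0,"ty": 0,"tz": 0,"ax": 0,"ay": 0,"az": 0,"hand": 60},
    {"tx": 0,"ty": 0,"tz": 0,"ax": 0,"ay": 0,"az": 0,"hand": 60},
  ],
)

```text
time_s: 25.47
position: [0.4607, 0.2974, 0.2]
tool_rot: [0.0, 0.001, 1.0, 0.0]
wrist_force: [-0.1, 0.4, -1.0]
gripper_width: 0.0603
```

```bash
python3 -c "
from h import *
go([.466,.298,.20]);wshot('w17');go([.466,.298,.20]);c=capture('top');save(c,'t17.png')
im=cv2.imread('pics/w17.png')
cv2.imwrite('pics/w17c.png',cv2.resize(im[140:290,200:360],None,fx=4,fy=4,interpolation=cv2.INTER_CUBIC))"
```

```text
t 25.47 pos [0.4607 0.2974 0.2   ] yaw-ax [0.0015 1.     0.    ] toolx [-1.     0.001 -0.   ] d(tool mm) [-5.3  0.6 -0. ] w 60.3 F [-0.1  0.4 -1. ]
t 25.52 pos [0.4608 0.2976 0.2   ] yaw-ax [1.2e-03 1.0e+00 1.0e-04] toolx [-1.     0.001 -0.   ] d(tool mm) [-5.2  0.4  0. ] w 60.0 F [ 0.1 -0.5 -0.1]
```

View pics/w17c.png

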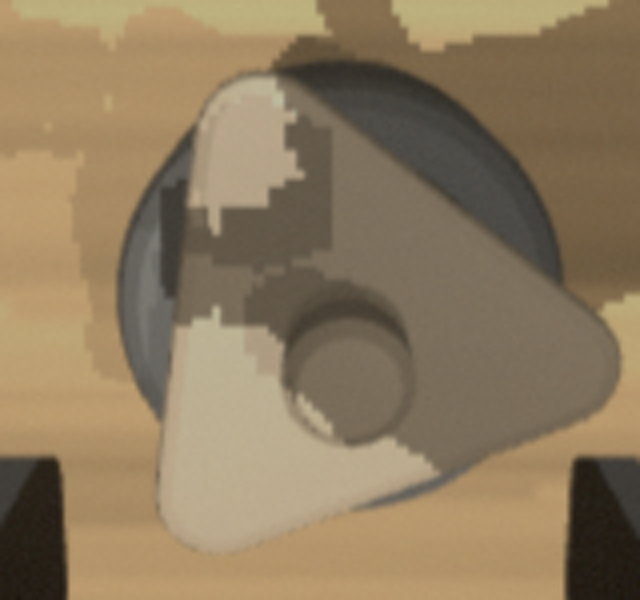

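View pics/t17.png

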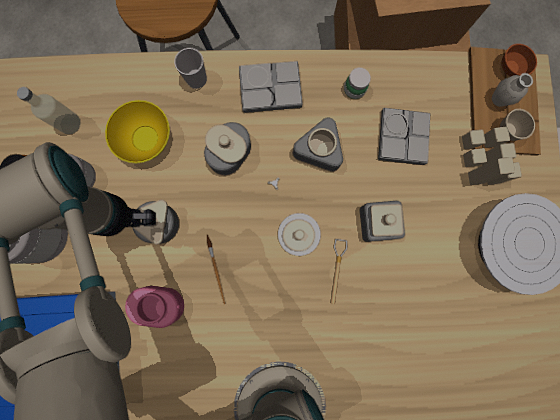

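```bash
python3 -c "
from h import *
c,st=load('w17');p=onz(c,287,236.5,.1165,st);print(p,onz(c,285,211.5,.066,st))
go([p[0],p[1],.092],st)"
```

```text
[0.47313585 0.3029119  0.1165    ] [0.46662154 0.30231747 0.066     ]
t 25.47 pos [0.4607 0.2974 0.2   ] yaw-ax [0.0015 1.     0.    ] toolx [-1.     0.001 -0.   ] d(tool mm) [-12.4   5.5 108. ] w 60.3 F [-0.1  0.4 -1. ]
```

Emit:
servo_tool(
  moves=[
    {"tx": -11.5,"ty": 5.5,"tz": 30,"ax": 0,"ay": 0,"az": 0,"hand": 60},
    {"tx": -11.5,"ty": 5.5,"tz": 60,"ax": 0,"ay": 0,"az": 0,"hand": 60},
    {"tx": -11.5,"ty": 5.5,"tz": 85,"ax": 0,"ay": 0,"az": 0,"hand": 60},
    {"tx": -11.5,"ty": 5.5,"tz": 100,"ax": 0,"ay": 0,"az": 0,"hand": 60},
    {"tx": -11.5,"ty": 5.5,"tz": 106,"ax": 0,"ay": 0,"az": 0,"hand": 60},
  ],
)

```text
time_s: 25.98
position: [0.4704, 0.3029, 0.0911]
tool_rot: [-0.002, 0.0, 1.0, -0.001]
wrist_force: [0.3, -1.1, -0.0]
gripper_width: 0.0601
```

Emit:
servo_tool(
  moves=[
    {"tx": 0,"ty": 0,"tz": 0,"ax": 0,"ay": 0,"az": 0,"hand": 45},
    {"tx": 0,"ty": 0,"tz": 0,"ax": 0,"ay": 0,"az": 0,"hand": 35},
    {"tx": 0,"ty": 0,"tz": 0,"ax": 0,"ay": 0,"az": 0,"hand": 28},
    {"tx": 0,"ty": 0,"tz": 0,"ax": 0,"ay": 0,"az": 0,"hand": 20},
    {"tx": 0,"ty": 0,"tz": 0,"ax": 0,"ay": 0,"az": 0,"hand": 20},
  ],
)

```text
time_s: 26.4
position: [0.4732, 0.3045, 0.0954]
tool_rot: [0.002, -0.0, 1.0, 0.001]
wrist_force: [0.2, 0.4, 4.1]
gripper_width: 0.0245
```

Emit:
servo_tool(
  moves=[
    {"tx": 0,"ty": 0,"tz": 0,"ax": 0,"ay": 0,"az": 0,"hand": 20},
    {"tx": 0,"ty": 0,"tz": -5,"ax": 0,"ay": 0,"az": 0,"hand": 20},
    {"tx": 0,"ty": 0,"tz": -30,"ax": 0,"ay": 0,"az": 0,"hand": 20},
    {"tx": 0,"ty": 0,"tz": -65,"ax": 0,"ay": 0,"az": 0,"hand": 20},
    {"tx": 0,"ty": 0,"tz": -95,"ax": 0,"ay": 0,"az": 0,"hand": 20},
  ],
)

```text
time_s: 26.82
position: [0.4712, 0.3037, 0.1897]
tool_rot: [-0.001, -0.0, 1.0, -0.0]
wrist_force: [0.2, 0.9, -0.6]
gripper_width: 0.025
```

```bash
python3 -c "
from h import *
wshot('w18');go([.6618,-.1142,.19]);go([.6618,-.1142,.19])"
```

```text
t 26.87 pos [0.4748 0.3055 0.1964] yaw-ax [-4.0e-04  1.0e+00  4.8e-03] toolx [-1.   -0.   -0.01] d(tool mm) [-186.7 -419.8    6.2] w 24.8 F [1.  0.9 3.2]
t 26.87 pos [0.4748 0.3055 0.1964] yaw-ax [-4.0e-04  1.0e+00  4.8e-03] toolx [-1.   -0.   -0.01] d(tool mm) [-186.7 -419.8    6.2] w 24.8 F [1.  0.9 3.2]
```

View pics/w18.png

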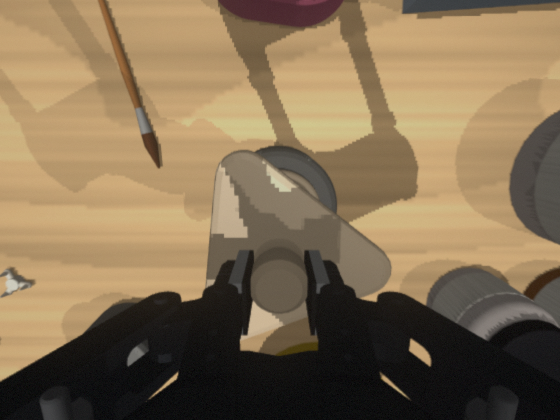

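Emit:
servo_tool(
  moves=[
    {"tx": -8,"ty": -18,"tz": 0,"ax": 0,"ay": 0,"az": 0,"hand": 20},
    {"tx": -22,"ty": -48,"tz": 0,"ax": 0,"ay": 0,"az": 0,"hand": 20},
    {"tx": -37,"ty": -82,"tz": 0,"ax": 0,"ay": 0,"az": 0,"hand": 20},
    {"tx": -52,"ty": -116,"tz": 0,"ax": 0,"ay": 0,"az": 0,"hand": 20},
    {"tx": -68,"ty": -150,"tz": 0,"ax": 0,"ay": 0,"az": 0,"hand": 20},
  ],
)

```text
time_s: 27.28
position: [0.5397, 0.1527, 0.1886]
tool_rot: [-0.0, -0.001, 1.0, 0.0]
wrist_force: [-0.1, 1.0, -1.2]
gripper_width: 0.0245
```

Emit:
servo_tool(
  moves=[
    {"tx": -15,"ty": -34,"tz": 0,"ax": 0,"ay": 0,"az": 0,"hand": 20},
    {"tx": -31,"ty": -68,"tz": 0,"ax": 0,"ay": 0,"az": 0,"hand": 20},
    {"tx": -46,"ty": -102,"tz": 0,"ax": 0,"ay": 0,"az": 0,"hand": 20},
    {"tx": -61,"ty": -136,"tz": 0,"ax": 0,"ay": 0,"az": 0,"hand": 20},
    {"tx": -77,"ty": -170,"tz": 0,"ax": 0,"ay": 0,"az": 0,"hand": 20},
  ],
)

```text
time_s: 27.7
position: [0.6169, -0.0177, 0.1885]
tool_rot: [-0.001, -0.0, 1.0, 0.0]
wrist_force: [0.6, 0.3, -1.1]
gripper_width: 0.0244
```

Emit:
servo_tool(
  moves=[
    {"tx": -15,"ty": -34,"tz": 0,"ax": 0,"ay": 0,"az": 0,"hand": 20},
    {"tx": -30,"ty": -68,"tz": 0,"ax": 0,"ay": 0,"az": 0,"hand": 20},
    {"tx": -44,"ty": -98,"tz": 10,"ax": 0,"ay": 0,"az": 0,"hand": 20},
    {"tx": -44,"ty": -98,"tz": 30,"ax": 0,"ay": 0,"az": 0,"hand": 20},
    {"tx": -44,"ty": -98,"tz": 45,"ax": 0,"ay": 0,"az": 0,"hand": 20},
  ],
)

```text
time_s: 28.12
position: [0.6613, -0.1165, 0.1421]
tool_rot: [-0.0, 0.002, 1.0, 0.0]
wrist_force: [-0.8, 0.8, -1.5]
gripper_width: 0.0246
```

Emit:
servo_tool(
  moves=[
    {"tx": 0,"ty": 0,"tz": 10,"ax": 0,"ay": 0,"az": 0,"hand": 20},
    {"tx": 0,"ty": 0,"tz": 17,"ax": 0,"ay": 0,"az": 0,"hand": 20},
    {"tx": 0,"ty": 0,"tz": 20,"ax": 0,"ay": 0,"az": 0,"hand": 20},
    {"tx": 0,"ty": 0,"tz": 20,"ax": 0,"ay": 0,"az": 0,"hand": 20},
    {"tx": 0,"ty": 0,"tz": 20,"ax": 0,"ay": 0,"az": 0,"hand": 20},
  ],
)

```text
time_s: 28.53
position: [0.6615, -0.1136, 0.1245]
tool_rot: [0.001, -0.001, 1.0, -0.0]
wrist_force: [0.2, 0.1, -1.7]
gripper_width: 0.0246
```

```bash
python3 -c "
from h import *
go([.6618,-.1142,.11]);c=capture('side');save(c,'s19.png');c=capture('top');save(c,'t19.png');pickle.dump((c,None),open('t19.pkl','wb'));wshot('w19');go([.6618,-.1142,.11])
s=cv2.imread('pics/s19.png')[170:280,310:430];t=cv2.imread('pics/t19.png')[180:260,115:200]
cv2.imwrite('pics/m19.png',np.hstack([cv2.resize(s,(400,400),interpolation=2),cv2.resize(t,(400,400),interpolation=2)]))"
```

```text
t 28.53 pos [ 0.6615 -0.1136  0.1245] yaw-ax [-1.e-03  1.e+00 -3.e-04] toolx [-1.    -0.001 -0.001] d(tool mm) [-0.3 -0.6 14.5] w 24.6 F [ 0.2  0.1 -1.7]
t 28.68 pos [ 0.6617 -0.1138  0.125 ] yaw-ax [-7.e-04  1.e+00 -5.e-04] toolx [-1.    -0.001 -0.002] d(tool mm) [-0.  -0.3 15. ] w 25.0 F [ 1.  -0.5 -1.6]
```

View pics/m19.png

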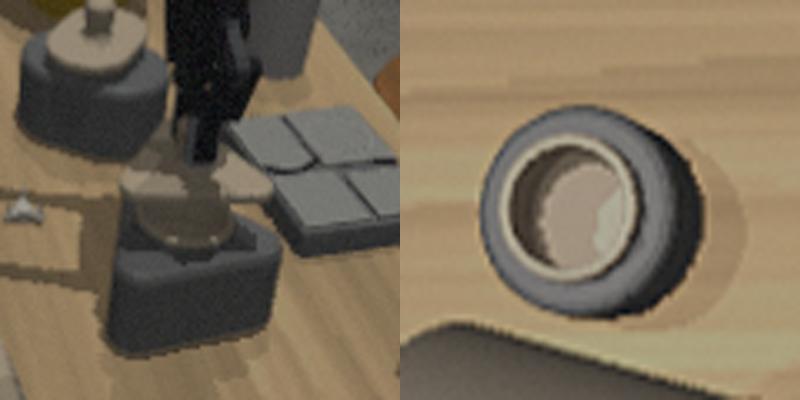

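Emit:
servo_tool(
  moves=[
    {"tx": 0,"ty": 0,"tz": 5,"ax": 0,"ay": 0,"az": 0,"hand": 20},
    {"tx": 0,"ty": 0,"tz": 10,"ax": 0,"ay": 0,"az": 0,"hand": 20},
    {"tx": 0,"ty": 0,"tz": 15,"ax": 0,"ay": 0,"az": 0,"hand": 20},
    {"tx": 0,"ty": 0,"tz": 19,"ax": 0,"ay": 0,"az": 0,"hand": 20},
    {"tx": 0,"ty": 0,"tz": 22,"ax": 0,"ay": 0,"az": 0,"hand": 20},
  ],
)

```text
time_s: 29.1
position: [0.6607, -0.1139, 0.1007]
tool_rot: [-0.001, -0.0, 1.0, 0.0]
wrist_force: [-0.8, 0.2, -2.0]
gripper_width: 0.0242
```

Emit:
servo_tool(
  moves=[
    {"tx": 0,"ty": 0,"tz": 1.5,"ax": 0,"ay": 0,"az": 0,"hand": 20},
    {"tx": 0,"ty": 0,"tz": 3,"ax": 0,"ay": 0,"az": 0,"hand": 20},
    {"tx": 0,"ty": 0,"tz": 4.5,"ax": 0,"ay": 0,"az": 0,"hand": 20},
    {"tx": 0,"ty": 0,"tz": 5.5,"ax": 0,"ay": 0,"az": 0,"hand": 20},
    {"tx": 0,"ty": 0,"tz": 5.5,"ax": 0,"ay": 0,"az": 0,"hand": 20},
  ],
)

```text
time_s: 29.52
position: [0.6611, -0.114, 0.0961]
tool_rot: [-0.0, -0.0, 1.0, 0.0]
wrist_force: [0.1, 0.8, -0.6]
gripper_width: 0.0246
```

```bash
python3 -c "
from h import *
go([.6618,-.1142,.0954]);c,_=load('t19');print('C',onz(c,150.3,221.,.08))"
```

```text
t 29.52 pos [ 0.6611 -0.114   0.0961] yaw-ax [-2.e-04  1.e+00  2.e-04] toolx [-1. -0.  0.] d(tool mm) [-0.7 -0.2  0.7] w 24.6 F [ 0.1  0.8 -0.6]
C [0.47165195 0.30335303 0.08      ]
```

Emit:
servo_tool(
  moves=[
    {"tx": 0,"ty": 0,"tz": 0.5,"ax": 0,"ay": 0,"az": 0,"hand": 20},
    {"tx": 0,"ty": 0,"tz": 1,"ax": 0,"ay": 0,"az": 0,"hand": 20},
    {"tx": 0,"ty": 0,"tz": 1.3,"ax": 0,"ay": 0,"az": 0,"hand": 20},
    {"tx": 0,"ty": 0,"tz": 1.3,"ax": 0,"ay": 0,"az": 0,"hand": 20},
    {"tx": 0,"ty": 0,"tz": 1.3,"ax": 0,"ay": 0,"az": 0,"hand": 20},
  ],
)

```text
time_s: 29.93
position: [0.6613, -0.1141, 0.0955]
tool_rot: [0.0, -0.0, 1.0, -0.0]
wrist_force: [-0.2, 0.1, 2.3]
gripper_width: 0.0244
```

Emit:
servo_tool(
  moves=[
    {"tx": 0,"ty": 0,"tz": 0.3,"ax": 0,"ay": 0,"az": 0,"hand": 26},
    {"tx": 0,"ty": 0,"tz": 0,"ax": 0,"ay": 0,"az": 0,"hand": 32},
    {"tx": 0,"ty": 0,"tz": 0,"ax": 0,"ay": 0,"az": 0,"hand": 45},
    {"tx": 0,"ty": 0,"tz": 0,"ax": 0,"ay": 0,"az": 0,"hand": 60},
    {"tx": 0,"ty": 0,"tz": 0,"ax": 0,"ay": 0,"az": 0,"hand": 60},
  ],
)

```text
time_s: 30.35
position: [0.6611, -0.114, 0.0949]
tool_rot: [0.0, -0.0, 1.0, 0.0]
wrist_force: [0.5, -0.0, 0.8]
gripper_width: 0.0599
```

Emit:
servo_tool(
  moves=[
    {"tx": 0,"ty": 0,"tz": -10,"ax": 0,"ay": 0,"az": 0,"hand": 60},
    {"tx": 0,"ty": 0,"tz": -35,"ax": 0,"ay": 0,"az": 0,"hand": 60},
    {"tx": 0,"ty": 0,"tz": -65,"ax": 0,"ay": 0,"az": 0,"hand": 60},
    {"tx": 0,"ty": 0,"tz": -90,"ax": 0,"ay": 0,"az": 0,"hand": 60},
    {"tx": 25,"ty": 5,"tz": -105,"ax": 0,"ay": 0,"az": 0,"hand": 60},
  ],
)

```text
time_s: 30.77
position: [0.6414, -0.1105, 0.2037]
tool_rot: [0.005, -0.0, 1.0, -0.001]
wrist_force: [1.8, -0.4, 0.9]
gripper_width: 0.0598
```

```bash
python3 -c "
from h import *
wshot('w20');c=capture('side');save(c,'s20.png');go([.436,-.0556,.12])
a=cv2.imread('pics/w20.png')[120:320,150:400];s=cv2.imread('pics/s20.png')[180:280,320:420]
cv2.imwrite('pics/m20.png',np.hstack([cv2.resize(x,(380,340),interpolation=2) for x in(a,s)]))"
```

```text
t 30.87 pos [ 0.6354 -0.1088  0.2048] yaw-ax [-3.0e-04  1.0e+00 -1.3e-03] toolx [-1.    -0.    -0.005] d(tool mm) [199.8  53.4  83.8] w 59.9 F [ 0.8 -1.1 -0.1]
```

View pics/m20.png

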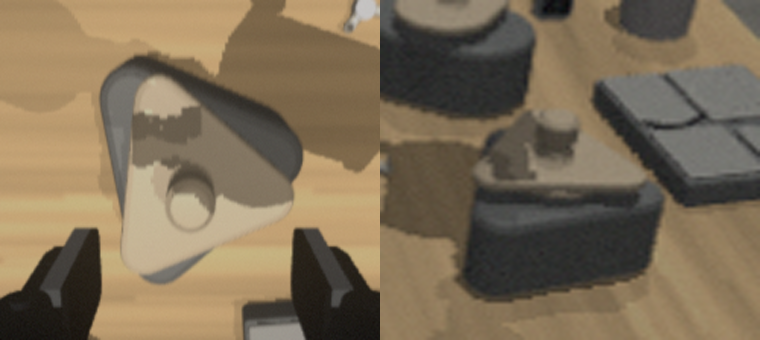

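Emit:
servo_tool(
  moves=[
    {"tx": 36,"ty": 10,"tz": 0,"ax": 0,"ay": 0,"az": 0,"hand": 60},
    {"tx": 72,"ty": 20,"tz": 0,"ax": 0,"ay": 0,"az": 0,"hand": 60},
    {"tx": 108,"ty": 30,"tz": 0,"ax": 0,"ay": 0,"az": 0,"hand": 60},
    {"tx": 144,"ty": 40,"tz": 10,"ax": 0,"ay": 0,"az": 0,"hand": 60},
    {"tx": 180,"ty": 48,"tz": 25,"ax": 0,"ay": 0,"az": 0,"hand": 60},
  ],
)

```text
time_s: 31.28
position: [0.4556, -0.0607, 0.1757]
tool_rot: [0.002, -0.0, 1.0, -0.0]
wrist_force: [-0.6, 0.0, 0.6]
gripper_width: 0.0597
```

Emit:
servo_tool(
  moves=[
    {"tx": 19,"ty": 5,"tz": 25,"ax": 0,"ay": 0,"az": 0,"hand": 60},
    {"tx": 19,"ty": 5,"tz": 50,"ax": 0,"ay": 0,"az": 0,"hand": 60},
    {"tx": 19,"ty": 5,"tz": 55,"ax": 0,"ay": 0,"az": 0,"hand": 60},
    {"tx": 19,"ty": 5,"tz": 55,"ax": 0,"ay": 0,"az": 0,"hand": 60},
    {"tx": 19,"ty": 5,"tz": 55,"ax": 0,"ay": 0,"az": 0,"hand": 60},
  ],
)

```text
time_s: 31.7
position: [0.4387, -0.0565, 0.1206]
tool_rot: [0.001, -0.0, 1.0, -0.0]
wrist_force: [-0.6, 0.3, -0.4]
gripper_width: 0.0602
```

```bash
python3 -c "
from h import *
go([.4366,-.0556,.038])"
```

```text
t 31.7 pos [ 0.4387 -0.0565  0.1206] yaw-ax [-1.e-04  1.e+00 -3.e-04] toolx [-1.    -0.    -0.002] d(tool mm) [ 2.2  1.  82.6] w 60.2 F [-0.6  0.3 -0.4]
```

Emit:
servo_tool(
  moves=[
    {"tx": 1,"ty": 0.5,"tz": 25,"ax": 0,"ay": 0,"az": 0,"hand": 60},
    {"tx": 1,"ty": 0.5,"tz": 50,"ax": 0,"ay": 0,"az": 0,"hand": 60},
    {"tx": 1,"ty": 0.5,"tz": 70,"ax": 0,"ay": 0,"az": 0,"hand": 60},
    {"tx": 1,"ty": 0.5,"tz": 79,"ax": 0,"ay": 0,"az": 0,"hand": 60},
    {"tx": 1,"ty": 0.5,"tz": 83,"ax": 0,"ay": 0,"az": 0,"hand": 60},
  ],
)

```text
time_s: 32.12
position: [0.4375, -0.056, 0.0365]
tool_rot: [0.0, -0.0, 1.0, 0.0]
wrist_force: [-0.6, -0.4, 0.7]
gripper_width: 0.0602
```

Emit:
servo_tool(
  moves=[
    {"tx": 0,"ty": 0,"tz": 0,"ax": 0,"ay": 0,"az": 0,"hand": 45},
    {"tx": 0,"ty": 0,"tz": 0,"ax": 0,"ay": 0,"az": 0,"hand": 35},
    {"tx": 0,"ty": 0,"tz": 0,"ax": 0,"ay": 0,"az": 0,"hand": 28},
    {"tx": 0,"ty": 0,"tz": 0,"ax": 0,"ay": 0,"az": 0,"hand": 20},
    {"tx": 0,"ty": 0,"tz": 0,"ax": 0,"ay": 0,"az": 0,"hand": 20},
  ],
)

```text
time_s: 32.53
position: [0.4375, -0.0559, 0.0381]
tool_rot: [0.002, -0.0, 1.0, -0.0]
wrist_force: [0.2, 0.2, 5.6]
gripper_width: 0.0241
```

Emit:
servo_tool(
  moves=[
    {"tx": 0,"ty": 0,"tz": 0,"ax": 0,"ay": 0,"az": 0,"hand": 20},
    {"tx": 0,"ty": 0,"tz": -8,"ax": 0,"ay": 0,"az": 0,"hand": 20},
    {"tx": 0,"ty": 0,"tz": -40,"ax": 0,"ay": 0,"az": 0,"hand": 20},
    {"tx": 0,"ty": 0,"tz": -75,"ax": 0,"ay": 0,"az": 0,"hand": 20},
    {"tx": 0,"ty": 0,"tz": -110,"ax": 0,"ay": 0,"az": 0,"hand": 20},
  ],
)

```text
time_s: 32.95
position: [0.4348, -0.0552, 0.1481]
tool_rot: [-0.001, -0.0, 1.0, 0.0]
wrist_force: [1.7, -0.1, -1.4]
gripper_width: 0.0247
```

```bash
python3 -c "
from h import *
wshot('w21');go([.473,.3033,.148])"
```

```text
t 33.0 pos [ 0.4396 -0.0565  0.1548] yaw-ax [-4.0e-04  1.0e+00 -3.2e-03] toolx [-1.    -0.    -0.011] d(tool mm) [-33.5 359.8   6. ] w 24.7 F [ 1.9 -0.6  3.6]
```

View pics/w21.png

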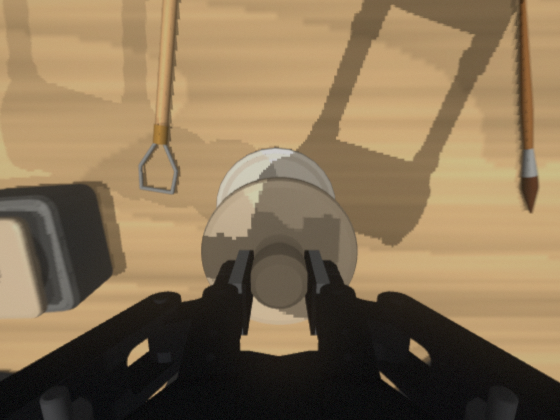

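Emit:
servo_tool(
  moves=[
    {"tx": -2,"ty": 20,"tz": 0,"ax": 0,"ay": 0,"az": 0,"hand": 20},
    {"tx": -5,"ty": 54,"tz": 0,"ax": 0,"ay": 0,"az": 0,"hand": 20},
    {"tx": -9,"ty": 90,"tz": 0,"ax": 0,"ay": 0,"az": 0,"hand": 20},
    {"tx": -12,"ty": 126,"tz": 0,"ax": 0,"ay": 0,"az": 0,"hand": 20},
    {"tx": -16,"ty": 162,"tz": 0,"ax": 0,"ay": 0,"az": 0,"hand": 20},
  ],
)

```text
time_s: 33.42
position: [0.4512, 0.1078, 0.1472]
tool_rot: [-0.0, 0.0, 1.0, -0.0]
wrist_force: [-0.0, 0.2, -1.6]
gripper_width: 0.0244
```

Emit:
servo_tool(
  moves=[
    {"tx": -4,"ty": 36,"tz": 0,"ax": 0,"ay": 0,"az": 0,"hand": 20},
    {"tx": -8,"ty": 72,"tz": 0,"ax": 0,"ay": 0,"az": 0,"hand": 20},
    {"tx": -12,"ty": 108,"tz": 0,"ax": 0,"ay": 0,"az": 0,"hand": 20},
    {"tx": -16,"ty": 144,"tz": 0,"ax": 0,"ay": 0,"az": 0,"hand": 20},
    {"tx": -20,"ty": 178,"tz": 0,"ax": 0,"ay": 0,"az": 0,"hand": 20},
  ],
)

```text
time_s: 33.83
position: [0.4713, 0.2863, 0.147]
tool_rot: [-0.0, -0.0, 1.0, -0.0]
wrist_force: [0.7, -0.5, -1.1]
gripper_width: 0.0244
```

Emit:
servo_tool(
  moves=[
    {"tx": 0,"ty": 19,"tz": 0,"ax": 0,"ay": 0,"az": 0,"hand": 20},
    {"tx": 0,"ty": 19,"tz": 10,"ax": 0,"ay": 0,"az": 0,"hand": 20},
    {"tx": 0,"ty": 19,"tz": 20,"ax": 0,"ay": 0,"az": 0,"hand": 20},
    {"tx": 0,"ty": 19,"tz": 22,"ax": 0,"ay": 0,"az": 0,"hand": 20},
    {"tx": 0,"ty": 19,"tz": 22,"ax": 0,"ay": 0,"az": 0,"hand": 20},
  ],
)

```text
time_s: 34.25
position: [0.4706, 0.3016, 0.1234]
tool_rot: [-0.002, 0.0, 1.0, -0.001]
wrist_force: [-1.2, 0.1, -0.9]
gripper_width: 0.0244
```

```bash
python3 -c "
from h import *
go([.473,.3033,.1]);c=capture('side');save(c,'s22.png');wshot('w22');go([.473,.3033,.1])
a=cv2.imread('pics/w22.png')[100:300,150:400];s=cv2.imread('pics/s22.png')[100:200,220:320]
cv2.imwrite('pics/m22.png',np.hstack([cv2.resize(x,(380,340),interpolation=2) for x in(a,s)]))"
```

```text
t 34.25 pos [0.4706 0.3016 0.1234] yaw-ax [ 8.0e-04  1.0e+00 -2.3e-03] toolx [-1.     0.001  0.004] d(tool mm) [-2.5  1.8 23.4] w 24.4 F [-1.2  0.1 -0.9]
t 34.35 pos [0.4719 0.3022 0.1248] yaw-ax [ 1.3e-03  1.0e+00 -6.0e-04] toolx [-1.     0.001  0.001] d(tool mm) [-1.2  1.2 24.8] w 24.4 F [-0.3 -0.3 -0.5]
```

View pics/m22.png

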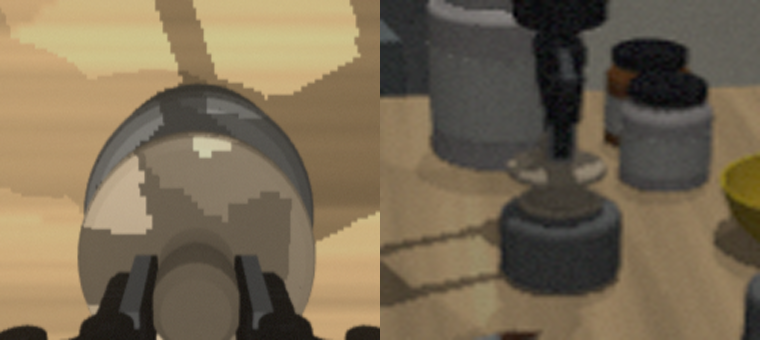

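Centred over the round jar. Lowering to the expected seat, TCP about 0.096.

Emit:
servo_tool(
  moves=[
    {"tx": -0.7,"ty": 0.7,"tz": 5,"ax": 0,"ay": 0,"az": 0,"hand": 20},
    {"tx": -0.7,"ty": 0.7,"tz": 10,"ax": 0,"ay": 0,"az": 0,"hand": 20},
    {"tx": -0.7,"ty": 0.7,"tz": 15,"ax": 0,"ay": 0,"az": 0,"hand": 20},
    {"tx": -0.7,"ty": 0.7,"tz": 19,"ax": 0,"ay": 0,"az": 0,"hand": 20},
    {"tx": -0.7,"ty": 0.7,"tz": 22,"ax": 0,"ay": 0,"az": 0,"hand": 20},
  ],
)

```text
time_s: 34.77
position: [0.4724, 0.3038, 0.1023]
tool_rot: [-0.0, 0.0, 1.0, -0.0]
wrist_force: [-0.7, 0.3, -1.9]
gripper_width: 0.0246
```

Emit:
servo_tool(
  moves=[
    {"tx": 0,"ty": 0,"tz": 1.5,"ax": 0,"ay": 0,"az": 0,"hand": 20},
    {"tx": 0,"ty": 0,"tz": 3,"ax": 0,"ay": 0,"az": 0,"hand": 20},
    {"tx": 0,"ty": 0,"tz": 4.5,"ax": 0,"ay": 0,"az": 0,"hand": 20},
    {"tx": 0,"ty": 0,"tz": 5.5,"ax": 0,"ay": 0,"az": 0,"hand": 20},
    {"tx": 0,"ty": 0,"tz": 5.5,"ax": 0,"ay": 0,"az": 0,"hand": 20},
  ],
)

```text
time_s: 35.18
position: [0.4727, 0.3042, 0.0974]
tool_rot: [-0.0, -0.0, 1.0, -0.0]
wrist_force: [-0.4, -0.1, -1.9]
gripper_width: 0.0239
```

Emit:
servo_tool(
  moves=[
    {"tx": 0,"ty": 0,"tz": 0.6,"ax": 0,"ay": 0,"az": 0,"hand": 20},
    {"tx": 0,"ty": 0,"tz": 1.2,"ax": 0,"ay": 0,"az": 0,"hand": 20},
    {"tx": 0,"ty": 0,"tz": 1.8,"ax": 0,"ay": 0,"az": 0,"hand": 20},
    {"tx": 0,"ty": 0,"tz": 2.2,"ax": 0,"ay": 0,"az": 0,"hand": 20},
    {"tx": 0,"ty": 0,"tz": 2.2,"ax": 0,"ay": 0,"az": 0,"hand": 20},
  ],
)

```text
time_s: 35.6
position: [0.4728, 0.3044, 0.0962]
tool_rot: [0.0, -0.0, 1.0, 0.0]
wrist_force: [-1.7, 0.7, 4.2]
gripper_width: 0.0244
```

Contact at 0.0962, as expected. Releasing and retreating.

Emit:
servo_tool(
  moves=[
    {"tx": 0,"ty": 0,"tz": 0,"ax": 0,"ay": 0,"az": 0,"hand": 26},
    {"tx": 0,"ty": 0,"tz": 0,"ax": 0,"ay": 0,"az": 0,"hand": 32},
    {"tx": 0,"ty": 0,"tz": 0,"ax": 0,"ay": 0,"az": 0,"hand": 45},
    {"tx": 0,"ty": 0,"tz": 0,"ax": 0,"ay": 0,"az": 0,"hand": 60},
    {"tx": 0,"ty": 0,"tz": 0,"ax": 0,"ay": 0,"az": 0,"hand": 60},
  ],
)

```text
time_s: 36.02
position: [0.4727, 0.3041, 0.0951]
tool_rot: [-0.0, -0.0, 1.0, -0.0]
wrist_force: [-0.1, 0.1, 0.1]
gripper_width: 0.06
```

Emit:
servo_tool(
  moves=[
    {"tx": 0,"ty": 0,"tz": -10,"ax": 0,"ay": 0,"az": 0,"hand": 60},
    {"tx": 0,"ty": 0,"tz": -35,"ax": 0,"ay": 0,"az": 0,"hand": 60},
    {"tx": 0,"ty": 0,"tz": -70,"ax": 0,"ay": 0,"az": 0,"hand": 60},
    {"tx": 0,"ty": 0,"tz": -105,"ax": 0,"ay": 0,"az": 0,"hand": 60},
    {"tx": 0,"ty": -30,"tz": -130,"ax": 0,"ay": 0,"az": 0,"hand": 60},
  ],
)

```text
time_s: 36.43
position: [0.4743, 0.2781, 0.2291]
tool_rot: [0.003, -0.002, 1.0, 0.003]
wrist_force: [2.0, 0.1, 0.9]
gripper_width: 0.0597
```

Emit:
servo_tool(
  moves=[
    {"tx": 25,"ty": -30,"tz": 0,"ax": 0,"ay": 0,"az": 0,"hand": 60},
    {"tx": 50,"ty": -60,"tz": 0,"ax": 0,"ay": 0,"az": 0,"hand": 60},
    {"tx": 75,"ty": -90,"tz": 0,"ax": 0,"ay": 0,"az": 0,"hand": 60},
    {"tx": 100,"ty": -120,"tz": 0,"ax": 0,"ay": 0,"az": 0,"hand": 60},
    {"tx": 120,"ty": -140,"tz": 0,"ax": 0,"ay": 0,"az": 0,"hand": 60},
  ],
)

```text
time_s: 36.85
position: [0.3503, 0.1321, 0.2258]
tool_rot: [-0.0, 0.0, 1.0, -0.001]
wrist_force: [0.2, -0.3, 0.0]
gripper_width: 0.0597
```

Emit:
servo_tool(
  moves=[
    {"tx": 0,"ty": 0,"tz": 0,"ax": 0,"ay": 0,"az": 0,"hand": 60},
    {"tx": 0,"ty": 0,"tz": 0,"ax": 0,"ay": 0,"az": 0,"hand": 60},
    {"tx": 0,"ty": 0,"tz": 0,"ax": 0,"ay": 0,"az": 0,"hand": 60},
    {"tx": 0,"ty": 0,"tz": 0,"ax": 0,"ay": 0,"az": 0,"hand": 60},
    {"tx": 0,"ty": 0,"tz": 0,"ax": 0,"ay": 0,"az": 0,"hand": 60},
  ],
)

```text
time_s: 37.27
position: [0.3538, 0.1348, 0.2254]
tool_rot: [0.0, -0.001, 1.0, 0.0]
wrist_force: [1.0, -0.3, 0.0]
gripper_width: 0.0597
```

```bash
python3 -c "
from h import *
go([.47,.3,.2]);c=capture('top');save(c,'t23.png');s=capture('side');save(s,'s23.png')
cv2.imwrite('pics/s23c.png',cv2.resize(s['frame'][130:330,230:410,::-1],(540,600),interpolation=2))"
```

```text
t 37.27 pos [0.3538 0.1348 0.2254] yaw-ax [-1.1e-03  1.0e+00  3.0e-04] toolx [-1.    -0.001 -0.   ] d(tool mm) [-116.4  165.1   25.5] w 59.7 F [ 1.  -0.3  0. ]
```

View pics/t23.png

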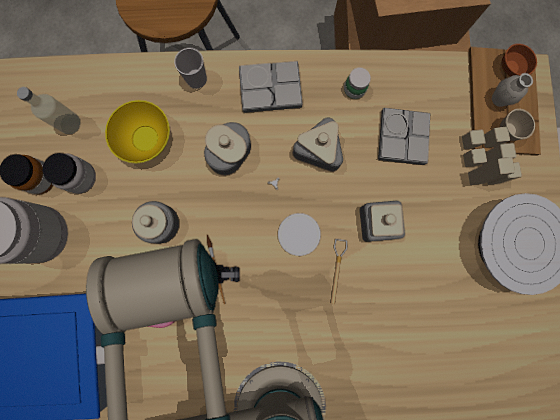

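View pics/s23c.png

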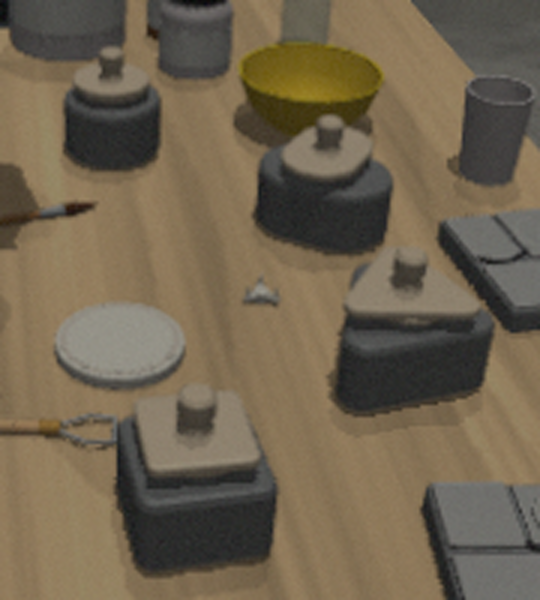

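The final views show each lid lying flat on the jar of its own outline: round (155,222), oblong (227,145), three-cornered (320,143), square (384,220). The bat at (299,235) is empty, the jars are at their starting pixels, and the arm is clear.

```bash
python3 -c "
from bench import ticket; print(ticket.hand_in())"
```

```text
the job is handed in; nothing more can be done
None
```

All four lids are now on the jars of the same outline, and the job was handed in at about 37 s of the 122 s allowed. I made two swaps over the bat: square with oblong, then round with three-cornered.

- **Seating:** Each lid was lowered until it met the rim at the height its grasp predicted, within about 1 mm. Contact forces were about 4–11 N. The last top and side pictures show every plate lying flat on its jar.
- **Scene:** The bat is empty and the arm was clear. The jars look unmoved, judged by eye against the first picture. I never went near the pink look-alike; in the last top picture the arm hides most of it.
- **Failed or disagreed:**
  - My first move call was refused because some fields were missing, and nothing moved.
  - The camera views disagreed by up to 3 mm on the square jar's mouth. That is inside the 4 mm of play, and the lid seated normally.
- **Orientation:** The oblong lid lies roughly crosswise on its jar. The task allows any turn, so I left it.

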